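Sort the washed container lids from the drying rack into their tins, rim down

ROBOT

A 6-joint arm with a two-finger parallel gripper is mounted at the origin on the work surface. World frame = base frame: x ahead of the robot, y to its left, z up, the work surface at z = 0. Lengths are in mm, angles in rad, forces in N, time in s.
With the tool pointing down it reaches from about 275 to 1000 mm from the base axis. Payload 8.4 kg.
Tool frame: the origin (TCP) lies between the finger pads; the fingertips stand r.finger_overhang ahead of it and the grasp point (between the pads) is the TCP (r.finger_overhang is the distance from the TCP to the fingertips, in mm); z points along the fingers, y is the line along which they close (so a half turn about z gives the same grasp; the last joint's range is limited). The gripper opens to 85 mm and grips with 20 to 120 N. Pads are 22 mm wide; open, the fingers measure 114 mm over their backs; the gripper's body (76 mm by 85 mm) begins 54 mm behind the grasp point. The pads swing forward as they close: fully open they stand 13 mm farther back than shut.
Start: joints at [-1.177, 0.353, 1.633, -0, 1.155, -0.002], TCP at [240.965, -576.683, 250.281] pointing down, gripper open.
Joint ranges: [-2.63, 2.63], [-0.92, 2.1], [0.06, 2.66], [-1.3, 4.44], [0, 2.69], [-3.02, 3.02]. Speed limits (rad/s): [2.22, 2.22, 2.79, 3.14, 3.14, 3.14].

INTERFACE

Orientations are given as [roll, pitch, yaw] about the fixed x, y, z axes, in that order (R = Rz(yaw) Ry(pitch) Rx(roll)).
In Python, from rig import r, cams, sign_off gives the robot as it stands.
- The arm moves only by the shell command python3 -m crank 'ROWS' [FORCE]. ROWS is JSON, a list of rows, each a list of 7 numbers: the shift along the tool's x, y, z in m, then the turn, a rotation vector about the tool's x, y, z in rad, then the closure, from 0 (fully open) to 1 (shut). In form: [[dx, dy, dz, ax, ay, az, gripper], ...]. A call has 1 to 5 rows; each row is the pose to reach, as a shift and turn from the pose commanded when the call began, along the tool's axes at that moment; what a row does not reach only later rows make up. A row lasts 1/10 s, in which the tool goes at most 50 mm and 8.59 degrees, less where a joint would pass 70% of its speed; a pose out of reach is approached as far as the arm can. A call with a gripper value outside its range is refused whole. The fingers move at their own pace and stop on an object; FORCE is the grip in N (left out, the last holds). Time passes only in rows, so rows that repeat a pose let the fingers close. It gives the time, the measured TCP pose, the force, the opening and the grip force at its end, in the units of the state.
- r.sense(): the state, without advancing time (a new reading comes with each control period).
- cams.grab_frame(name): name is "scene" or "top" or "wrist"; returns a dict with "image" (480x640x3 uint8, red, green, blue), "fx", "fy", "cx", "cy" (pixels), "position" and "orientation" of the camera in the world. Camera axes: x right, y down, z forward; pixel columns grow to the right and rows downward; lengths in mm; the calibration is good to about 2 mm. A picture is of the moment at which its call begins. There is no depth.
- sign_off(): hands the job in; it is judged then, once.
The state is a dict: "clock": time; "qpos": joint angles; "qvel": joint speeds; "joint_efforts": joint torques, N m; "eef_pos": TCP position; "tcp_rot": TCP orientation; "contact_force": force on the tool from outside, world axes, zero at the start; "wrist_torque": the same for the moment, N m; "opening": opening from 0.0 (shut) to 1.0 (fully open); "grasp_force": force on a finger pad.
Only numpy, scipy, OpenCV 4.12 (cv2) and the standard library are available. Lean on these libraries where they do the work, as an engineer would, in place of code of your own. Each camera call takes 0.05 s, during which the arm holds its last target. There are 200 camera calls.

TASK

The washed lids stand on edge in the drying rack: sort them, both square lids into the oblong tin and the round lid into the round tin. Each must lie flat on the bottom of its tin, well inside and not on top of another, with its hollow, rimmed side down; set each one down until you feel it touch and tip it over, do not drop or throw it. Leave the wooden board in its slot and the other things on the counter where they are.

Things in the scene. Friction and masses are not known exactly. Their poses are not given: they have to be found in the camera images.
- square_lid_a: Square green plastic container lid, 96 x 96 mm and 16 mm deep, rim wall 8 mm wide, top 4 mm thick, about 70 g, on edge in the rack. Origin: its middle (half its depth). Own +x points out of the flat closed outer face; the hollow rimmed side looks to -x. Lying rim down, +x points up and the origin is 8 mm above the surface. In the rack z is up, y level, origin 62 mm up, top edge 110 mm.
- square_lid_b: A second square lid, the same in every way; it may face the other way in the rack. Its axes are as for square_lid_a.
- round_lid: Round green plastic container lid, 100 mm in diameter and 16 mm deep, rim wall 8 mm wide, top 4 mm thick, about 70 g, on edge in the rack. Origin: its middle (half its depth). Own +x points out of the flat closed outer face; the hollow rimmed side looks to -x. Lying rim down, +x points up and the origin is 8 mm above the surface. In the rack its origin is 57 mm up, top edge 107 mm.
- board: Small dark wooden serving board, 110 mm wide, 84 mm tall, 16 mm thick, standing in the fourth slot of the rack, to be left there. Origin at its middle, x axis through its thickness.
- rack: Fixed wooden drying rack, 250 mm along its own x, 94 mm along y. Two 14 mm high bars along x carry four slots at x = -93, -31, 31, 93 mm between 8 mm dowels, tops 56 mm above the counter. Things stand in the slots with their faces square to rack x, 2.5 mm play each side. Origin: middle, on the counter.
- oblong_tin: Fixed oblong steel tin, outside 170 mm along its x and 290 mm along its y, 28 mm high, walls and floor 4 mm thick. Origin: centre of its underside, on the counter. Room for two lids side by side along y.
- round_tin: Fixed round steel tin, 194 mm in diameter at the rim, 28 mm high, walls and floor 4 mm thick (inner floor about 178 mm across). Origin: centre of its underside, on the counter.
- bowl: Glass bowl, 110 mm across, 50 mm high. Bystander, to be left alone. Origin: centre of its underside.
- mug: White mug, 80 mm across, 90 mm high. Bystander, to be left alone. Origin: centre of its underside.
- jar: Amber jar with a steel cap, 60 mm across, 100 mm high. Bystander, to be left alone. Origin: centre of its underside.
- spoon: Steel spoon with a wooden handle, 190 mm long, lying flat. Bystander, to be left alone. Origin: centre of its underside.
- phone: Black phone, 150 x 72 x 9 mm, lying flat. Bystander, to be left alone. Origin: centre of its underside.
Things that resemble listed ones, but are neither listed nor needed, are in the scene too. What is shaped like the round_lid but yellow is not meant.

How it is judged (in metres and radians):
At the end, for the whole second after the job is handed in: Both square lids at rest in the oblong tin (centre within 50 mm of the tin's along its x, 105 mm along its y), the round lid at rest in the round tin (within 50 mm of its centre), each rim down within 0.12 rad, origin under 19 mm above the tin's underside (not stacked) (x of square_lid_a in the frame of oblong_tin between -0.05 and 0.05 m and y of square_lid_a in the frame of oblong_tin between -0.105 and 0.105 m and z of each of square_lid_a, square_lid_b in the frame of oblong_tin below 0.019 m and angle between each of square_lid_a, square_lid_b, round_lid's own x axis and vertical below 0.12 rad and linear speed of each of square_lid_a, square_lid_b, round_lid below 0.03 m/s and angular speed of each of square_lid_a, square_lid_b, round_lid below 0.3 rad/s and x of square_lid_b in the frame of oblong_tin between -0.05 and 0.05 m and y of square_lid_b in the frame of oblong_tin between -0.105 and 0.105 m and horizontal distance between round_lid and round_tin below 0.05 m and z of round_lid in the frame of round_tin below 0.019 m); the robot touches nothing.
It fails at once if a bystander on the counter is moved by more than 30 mm (distance of any of bowl, mug, jar, spoon, phone from where it was at the start of the episode above 0.03 m).
It fails at once if the wooden board is lifted, knocked over or moved by more than 25 mm (distance of board from where it was at the start of the episode above 0.025 m or angle between board's own z axis and vertical above 0.4 rad).
It fails at once if a lid is dropped or thrown: not touched by the fingers it moves faster than 1 m/s (a free fall of some 50 mm) ((linear speed of square_lid_a above 1 m/s and contact force between square_lid_a and the fingers below 0.05 N) or (linear speed of square_lid_b above 1 m/s and contact force between square_lid_b and the fingers below 0.05 N) or (linear speed of round_lid above 1 m/s and contact force between round_lid and the fingers below 0.05 N)).
It also fails if it takes over 72 s, if anything falls off the work surface, if the arm or the gripper's body presses on something with over 40 N, if the wrist force passes 120 N, or if a joint passes its speed limit or range.

## Working session

There is one attempt and no reset: what is moved stays moved. The work goes in short steps, Python scripts to look and compute and a shell command to move; the robot and the scene stay as the last step left them, time stands still between calls to the robot, and variables do not carry over. Pictures are saved under pics/ and viewed, at most 10 in all, crops included, and the job is handed in when it is done.

```bash
ls; mkdir -p pics
python3 - <<'E'
from rig import r,cams
import cv2
print(r.sense(), r.finger_overhang)
for n in ("scene","top"):
    f=cams.grab_frame(n); cv2.imwrite(f"pics/{n}0.png",f["image"][:,:,::-1]); print({k:v for k,v in f.items() if k!="image"})
E
```

```text
pics
{'clock': 0.0, 'qpos': array([-1.17744671e+00,  3.53640058e-01,  1.63415826e+00,  4.70137587e-06,
        1.15515552e+00, -2.39375008e-03]), 'qvel': array([ 5.53452753e-04, -6.76109177e-04, -1.47933308e-03,  1.64854677e-03,
       -1.10586970e-03, -1.61768890e-06]), 'joint_efforts': array([ 1.56408398e-03, -6.05258989e+01, -3.42071486e+01,  1.84361775e-04,
        9.28558235e-03, -8.57036554e-06]), 'eef_pos': array([ 240.7666931 , -576.27719926,  249.55637665]), 'tcp_rot': array([-3.14023149e+00, -7.55681414e-06,  3.95741461e-01]), 'contact_force': array([ 0.82667995,  0.19238824, -0.42041948]), 'wrist_torque': array([ 0.01864808, -0.02029486, -0.00313814]), 'grasp_force': 0.0, 'opening': 0.9997870210940503} 19.0
{'fx': 475.5705188522554, 'fy': 475.5705188522554, 'cx': 312.76754585201405, 'cy': 243.87150609213845, 'position': array([ 903.56600176,  427.23358093, 1060.98434061]), 'orientation': array([-2.57231467e+00,  2.00174036e-03,  2.56791379e+00])}
{'fx': 453.07376880912784, 'fy': 453.07376880912784, 'cx': 321.2766741845651, 'cy': 249.33629562392846, 'position': array([ 435.76500467,  -94.69927314, 1123.73693242]), 'orientation': array([-3.04599199,  0.01179034, -1.54118533])}
```

View pics/top0.png

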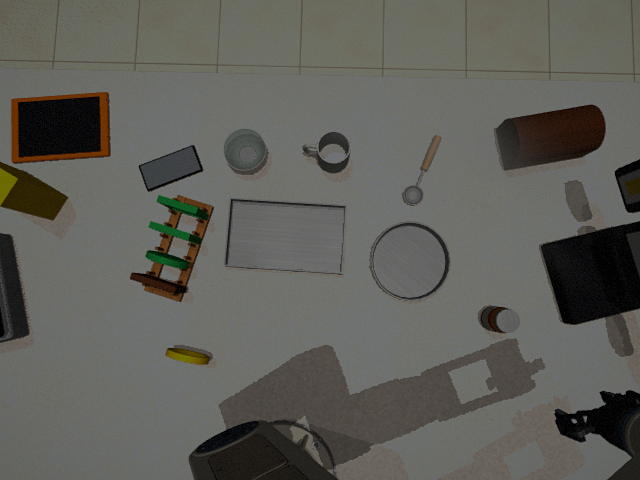

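View pics/scene0.png

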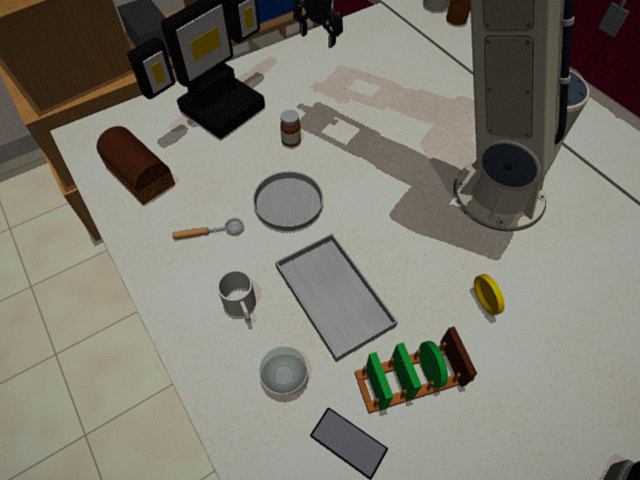

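The top picture shows the rack at about (178,245): square lids at (180,207) and (174,231), the round lid at (166,260), the board at (157,284). The oblong tin is at (286,237) and the round tin at (410,261). Next I'll enlarge the rack in both views.

Run:
```python
import cv2,numpy as np
t=cv2.imread("pics/top0.png")[185:310,120:225]; s=cv2.imread("pics/scene0.png")[320:420,345:485]
t=cv2.resize(t,None,fx=4,fy=4,interpolation=cv2.INTER_CUBIC)
s=cv2.resize(s,(380,271),interpolation=cv2.INTER_CUBIC)
c=np.zeros((500,800,3),np.uint8);c[:,:420]=t;c[:271,420:]=s
c=np.clip(c.astype(float)*1.8,0,255).astype(np.uint8)
cv2.imwrite("pics/crop1.png",c)
```

```text
(no output)
```

View pics/crop1.png

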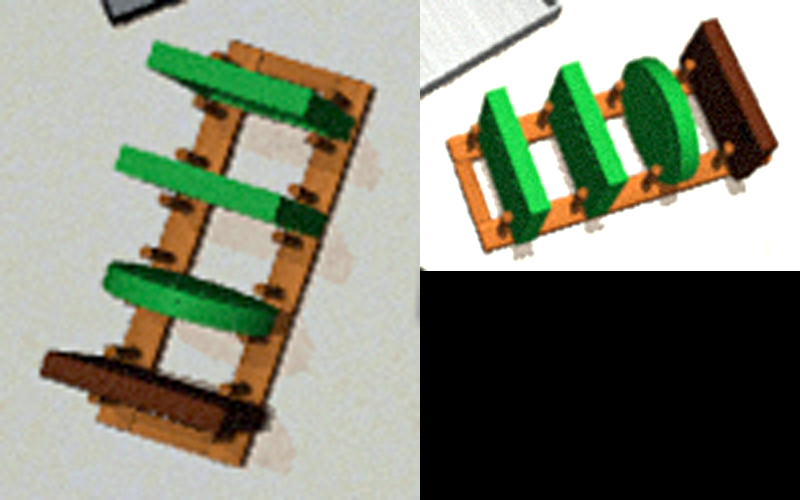

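The crop shows the lid tops: far square (177.5,204.5), near square (170,230.5), and the round lid between the ends (146,255) and (189,265). It doesn't show which sides are hollow. I'll triangulate now.

```bash
cat > h.py <<'E'
import numpy as np, cv2
from scipy.spatial.transform import Rotation as R
from rig import r,cams
TOP=dict(fx=453.0738,fy=453.0738,cx=321.2767,cy=249.3363,position=[435.765,-94.699,1123.737],orientation=[-3.04599,0.01179,-1.541185])
SC=dict(fx=475.5705,fy=475.5705,cx=312.7675,cy=243.8715,position=[903.566,427.2336,1060.984],orientation=[-2.572315,.00200174,2.5679138])
def ray(c,p):
    d=R.from_euler('xyz',c['orientation']).apply([(p[0]-c['cx'])/c['fx'],(p[1]-c['cy'])/c['fy'],1]); return np.array(c['position']),d
def atz(c,p,z):
    o,d=ray(c,p); return o+d*(z-o[2])/d[2]
def tri(c1,p1,c2,p2):
    o,d=ray(c1,p1);q,e=ray(c2,p2)
    s=np.linalg.lstsq(np.c_[d,-e],q-o,rcond=None)[0]
    a=o+d*s[0];b=q+e*s[1];return (a+b)/2,np.linalg.norm(a-b)
def proj(c,X):
    v=R.from_euler('xyz',c['orientation']).inv().apply(np.array(X)-c['position']); return [c['fx']*v[0]/v[2]+c['cx'],c['fy']*v[1]/v[2]+c['cy']]
def look(n,fn):
    f=cams.grab_frame(n); cv2.imwrite(f"pics/{fn}.png",np.clip(f["image"][:,:,::-1].astype(float)*1.6,0,255).astype(np.uint8)); f.pop("image"); return f
E
python3 - <<'E'
from h import *
np.set_printoptions(precision=1,suppress=True)
t=lambda x,y:(120+x/4,185+y/4)
s=lambda x,y:(345+(x-420)/2.714,320+y/2.71)
# top-face corners in top & scene crops
print("S1 left-end mid",tri(TOP,t(152,52),SC,s(542,212)) , "other", tri(TOP,t(305,103),SC,s(495,92)))
print("S1 alt",tri(TOP,t(152,52),SC,s(495,92)) , "other", tri(TOP,t(305,103),SC,s(542,212)))
print("S1",atz(TOP,t(230,78),110),"S2",atz(TOP,t(200,182),110))
for p in [(152,52),(305,103),(120,157),(278,207)]: print(atz(TOP,t(*p),110))
print("rack")
c=[atz(TOP,t(*p),14) for p in [(232,40),(375,88),(243,467),(97,418)]]
for q in c: print(q)
print(sum(c)/4)
print("oblong"); c=[atz(TOP,p,28) for p in [(230,199),(346.5,206),(342.5,274),(225.5,267)]]
for q in c: print(q)
print(sum(c)/4)
print("round",[atz(TOP,p,28) for p in [(410,261),(371,261),(450,261),(410,222),(410,300)]])
E
```

```text
S1 left-end mid (array([641.1, 299. , 102.7]), np.float64(0.09109632235904339)) other (array([614.6, 208.3, 102.8]), np.float64(2.18041455187153))
S1 alt (array([633.3, 244.2, 212.2]), np.float64(37.75700305786644)) other (array([621.4, 265.3, -28.8]), np.float64(45.77386287526015))
S1 [625.8 250.6 110. ] S2 [565.7 264.1 110. ]
[639.6 296.2 110. ]
[612.6 206.9 110. ]
[578.7 310.5 110. ]
[552.7 218.9 110. ]
rack
[667.9 283.5  14. ]
[640.  192.3  14. ]
[403.4 260.9  14. ]
[430.5 352.4  14. ]
[535.5 272.3  14. ]
oblong
[658.5 149.6  28. ]
[ 648.8 -137.3   28. ]
[ 482.1 -131.7   28. ]
[490.8 152.4  28. ]
[570.    8.3  28. ]
round [array([ 518.2, -294. ,   28. ]), array([ 515.5, -199.8,   28. ]), array([ 521. , -390.4,   28. ]), array([ 613.5, -292.9,   28. ]), array([ 424.5, -295. ,   28. ])]
```

```bash
cat >> h.py <<'E'
def yaw_tilt(yaw,tilt=0):  # degrees; tilt>0: tool z leans towards tool +y
    return R.from_euler('xyz',[np.pi,0,np.deg2rad(yaw)])*R.from_rotvec([-np.deg2rad(tilt),0,0])
def plan(P,Rt,frm=None):
    if frm is None:
        s=r.sense(); p0,R0=s['eef_pos'],R.from_euler('xyz',s['tcp_rot'])
    else: p0,R0=frm
    d=R0.inv().apply(np.array(P)-p0)/1000; w=(R0.inv()*Rt).as_rotvec()
    print('d',d.round(4),'len',np.linalg.norm(d).round(3),'w',w.round(3)); return np.array(P,float),Rt
E
python3 -m crank '[[0.141,-0.17,-0.02,0,0,0,0],[0.141,-0.17,-0.02,0,0,0,0],[0.141,-0.17,-0.02,0,0,0,0],[0.141,-0.17,-0.02,0,0,0,0],[0.141,-0.17,-0.02,0,0,0,0]]' 40
python3 -m crank '[[0.141,-0.17,-0.02,0,0,0,0],[0.141,-0.17,-0.02,0,0,0,0],[0.141,-0.17,-0.02,0,0,0,0],[0.141,-0.17,-0.02,0,0,0,0],[0.141,-0.17,-0.02,0,0,0,0]]'
python3 -m crank '[[0.141,-0.17,-0.02,0,0,0,0],[0.141,-0.17,-0.02,0,0,0,0],[0.141,-0.17,-0.02,0,0,0,0],[0.141,-0.17,-0.02,0,0,0,0],[0.141,-0.17,-0.02,0,0,0,0]]'
python3 -m crank '[[0.141,-0.17,-0.02,0,0,-0.15,0],[0.141,-0.17,-0.02,0,0,-0.3,0],[0.141,-0.17,-0.02,0,0,-0.45,0],[0.141,-0.17,-0.02,0,0,-0.6,0],[0.141,-0.17,-0.02,0,0,-0.75,0]]'
python3 - <<'E'
from h import *
f=look("wrist","w1"); print(f); plan((565,265,330),yaw_tilt(73.7))
E
```

```text
clock: 0.6
eef_pos: [305.6, -361.9, 270.2]
tcp_rot: [-3.14, -0.0, 0.397]
contact_force: [0.7, -0.7, -0.2]
opening: 1.002
grasp_force: 0.0
clock: 1.1
eef_pos: [370.3, -151.1, 290.5]
tcp_rot: [-3.141, -0.001, 0.398]
contact_force: [-0.3, 0.1, -0.4]
opening: 0.998
grasp_force: 0.0
clock: 1.6
eef_pos: [435.3, 60.4, 310.6]
tcp_rot: [-3.141, -0.001, 0.398]
contact_force: [0.6, 0.3, -0.3]
opening: 0.999
grasp_force: 0.0
clock: 2.1
eef_pos: [499.8, 272.0, 330.2]
tcp_rot: [-3.141, -0.001, 1.154]
contact_force: [0.8, -0.8, 0.1]
opening: 1.001
grasp_force: 0.0
{'fx': 428.8981744564806, 'fy': 428.8981744564806, 'cx': 321.26876598939157, 'cy': 240.3424473014516, 'position': array([530.01700535, 341.162641  , 453.76525904]), 'orientation': array([ 2.84817173e+00,  7.25896397e-04, -4.18268366e-01])}
d [0.018  0.0627 0.0002] len 0.065 w [-0.    -0.002 -0.123]
```

View pics/w1.png

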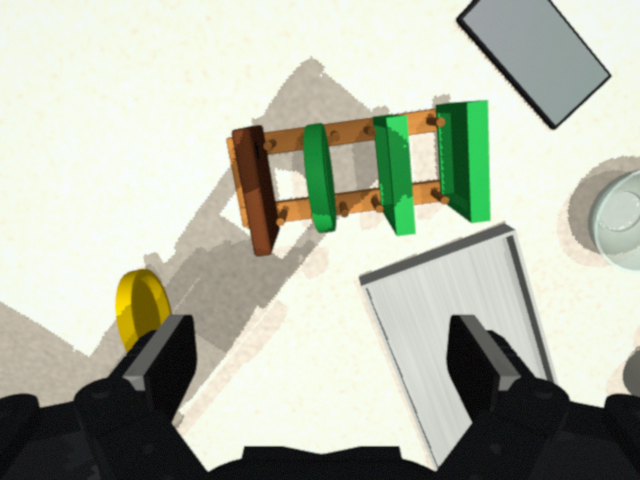

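The wrist view shows the rack with the board at (255,190), the round lid at (320,177), and the square lids at (397,175) and (475,160). I'll enlarge this and compare it with the scene view to see which faces are hollow.

Run:
```python
import cv2,numpy as np
a=cv2.imread("pics/w1.png")[90:265,225:500]
a=cv2.resize(a,(800,int(175*800/275)),interpolation=cv2.INTER_CUBIC)
a=np.clip((a/255.)**.7*255,0,255).astype(np.uint8)
cv2.imwrite("pics/crop2.png",a)
```

```text
(no output)
```

View pics/crop2.png

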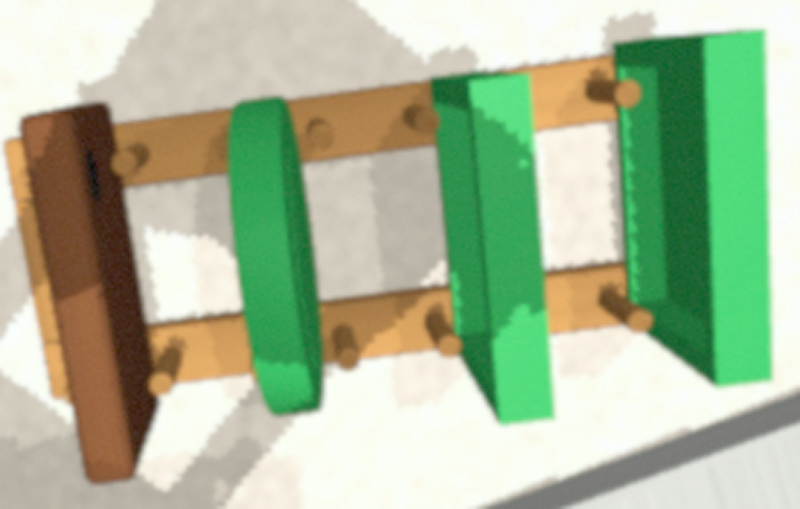

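S1 (far square) clearly shows a recess on its base side, and S2 probably does too. I'll go above S1 and look again from there. That gives the second view for height and shows the other faces.

```bash
python3 -m crank '[[0.0355,0.120,0,0,0,0,0],[0.0355,0.120,0,0,0,0,0],[0.0355,0.120,0,0,0,-0.04,0],[0.0355,0.120,0,0,0,-0.08,0],[0.0355,0.120,0,0,0,-0.123,0]]' 40
python3 - <<'E'
from h import *
f=look("wrist","w2"); print(f)
a=cv2.imread("pics/w2.png"); cv2.imwrite("pics/w2c.png",cv2.resize(a[0:300],(800,375)) )
E
```

```text
clock: 2.65
eef_pos: [623.7, 250.3, 329.1]
tcp_rot: [-3.14, 0.001, 1.269]
contact_force: [-1.3, -0.6, -0.0]
opening: 1.004
grasp_force: 0.0
{'fx': 428.8981744564806, 'fy': 428.8981744564806, 'cx': 321.26876598939157, 'cy': 240.3424473014516, 'position': array([646.20730372, 322.59704566, 452.51844067]), 'orientation': array([ 2.84596894e+00,  1.93174463e-03, -3.03721987e-01])}
```

View pics/w2.png

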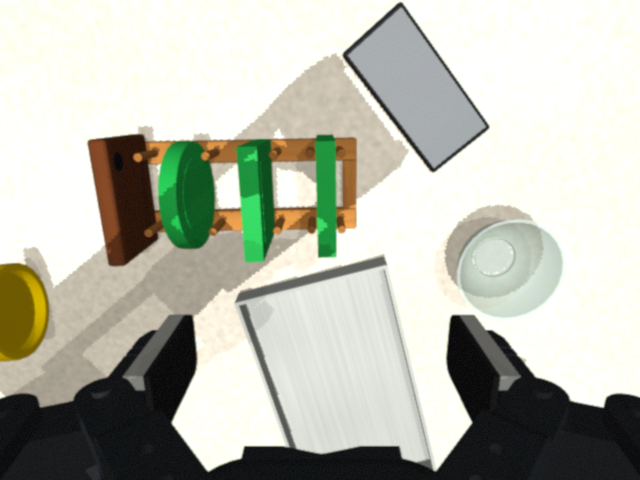

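Seen from the other side, the round lid at (187,195) shows its rimmed hollow on the far (+x) side, while S2's far face at (265,200) is flat. So both squares are hollow towards the base and the round lid away from it.

Run:
```python
from h import *
np.set_printoptions(precision=1,suppress=True)
W1=dict(fx=428.898,fy=428.898,cx=321.269,cy=240.342,position=[530.017,341.163,453.765],orientation=[2.84817173,7.2589e-4,-.418268])
W2=dict(fx=428.898,fy=428.898,cx=321.269,cy=240.342,position=[646.207,322.597,452.518],orientation=[2.84596894,.00193,-.303722])
print("S1",tri(W1,(479.4,161.2),W2,(327,196)))
print("S2",tri(W1,(401.3,175.3),W2,(252,202)))
for e in [(326.5,136),(327.5,256)]: print(atz(W2,e,110))
ts=[(160+0,195)]
c=lambda x,y:(225+x/2.909,90+y/2.909)
# round lid centre-plane extremes (mid thickness) at widest: rear end & front end
print("round ends",tri(W1,c(262,100),W2,(184,143)),tri(W1,c(297,410),W2,(189,247)))
# tin floor/rim check, corner of oblong tin
print("tin corner",tri(TOP,(230,199),W2,(383,259)),tri(TOP,(225.5,267),W2,(238,300)))
plan((624.5,248,95),yaw_tilt(73.7))
```

```text
S1 (array([629.7, 256. , 107.5]), np.float64(2.4490329019706087))
S2 (array([569. , 269.6, 104.3]), np.float64(1.4316240613962956))
[643.6 302.9 110. ]
[615.3 208.5 110. ]
round ends (array([520. , 332.7,  60.9]), np.float64(0.6124600787397477)) (array([491.8, 242.8,  73.6]), np.float64(0.7909773269976457))
tin corner (array([662.7, 153.7,   9.4]), np.float64(0.9043231510398495)) (array([493. , 155.7,   9.3]), np.float64(3.0728718139182014))
d [-0.   0.   0.2] len 0.234 w [-0.  0. -0.]
```

```bash
python3 -m crank '[[0.002,0.003,0.04,0,0,-0.01,0.47],[0.002,0.003,0.09,0,0,-0.01,0.47],[0.002,0.003,0.13,0,0,-0.01,0.47],[0.002,0.003,0.17,0,0,-0.01,0.47],[0.002,0.003,0.17,0,0,-0.01,0.47]]' 40
python3 - <<'E'
from h import *
f=look("wrist","w3")
E
```

```text
clock: 3.2
eef_pos: [622.8, 250.4, 154.4]
tcp_rot: [-3.133, 0.007, 1.278]
contact_force: [-0.3, 1.4, -0.4]
opening: 0.526
grasp_force: 0.0
```

View pics/w3.png

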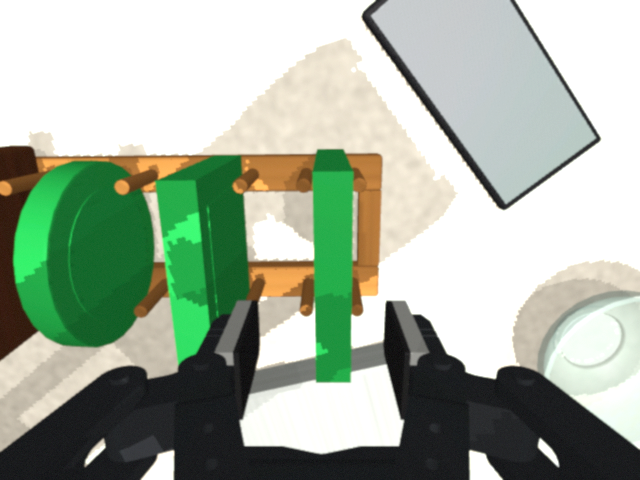

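The lid sits at column 333, between pads centred on 321, so I need to shift about 4 mm along +y. S2 shows faint lines on its far face, so I'll check it once S1 is out.

```bash
python3 -m crank '[[0,0.004,0.02,0,0,0,0.47],[0,0.004,0.045,0,0,0,0.47],[0,0.004,0.065,0,0,0,0.47],[0,0.004,0.065,0,0,0,0.9],[0,0.004,0.065,0,0,0,0.9]]' 40
python3 -m crank '[[0,0,0,0,0,0,0.9],[0,0,0,0,0,0,0.9],[0,0,0,0,0,0,0.9],[0,0,0,0,0,0,0.9]]' 40
```

```text
clock: 3.75
eef_pos: [631.6, 251.4, 97.6]
tcp_rot: [3.14, -0.001, 1.278]
contact_force: [-0.5, 0.8, 0.7]
opening: 0.202
grasp_force: 0.0
clock: 4.15
eef_pos: [631.8, 251.5, 97.6]
tcp_rot: [3.139, -0.002, 1.279]
contact_force: [-0.4, -0.0, 7.9]
opening: 0.176
grasp_force: 39.7
```

Gripped at 40 N with an opening of 15 mm. Now I'll lift, then read the joints to see which tilt direction is within range.

```bash
python3 - <<'E'
from h import *
print(r.sense()['qpos'].round(4).tolist(),r.sense()['eef_pos'].tolist())
E
python3 -m crank '[[0,0,-0.03,0,0,0,0.9],[0,0,-0.06,0,0,0,0.9],[0,0,-0.1,0,0,0,0.9],[0,0,-0.13,0,0,0,0.9],[0,0,-0.13,0,0,0,0.9]]' 40
python3 - <<'E'
from h import *
print(r.sense()['qpos'].round(4).tolist(),r.sense()['eef_pos'].tolist())
E
python3 -m crank '[[-0.07,-0.08,0,0,0,0.08,0.9],[-0.13,-0.11,0,0,0,0.08,0.9],[-0.13,-0.11,0,-0.1,0,0.0,0.9],[-0.13,-0.11,0,-0.2,0,0.0,0.9],[-0.13,-0.11,0,-0.3,0,0.0,0.9]]' 40
python3 - <<'E'
from h import *
from scipy.optimize import least_squares
s=r.sense();print(s['qpos'].round(4).tolist(),s['eef_pos'].tolist(),s['opening'],s['grasp_force'],s['tcp_rot'])
f=look("wrist","w4")
E
```

```text
[0.3766, 0.5949, 1.6189, 0.0001, 0.9243, 0.6686] [631.8156353207136, 251.5116190080346, 97.59557764760143]
clock: 4.65
eef_pos: [633.0, 251.9, 231.5]
tcp_rot: [3.134, -0.006, 1.279]
contact_force: [-0.0, 1.1, -0.8]
opening: 0.182
grasp_force: 39.3
[0.3766, 0.4516, 1.5275, -0.0, 1.1534, 0.6686] [632.9817614470098, 251.94761278542245, 231.51452164644675]
clock: 5.15
eef_pos: [484.7, 155.9, 224.9]
tcp_rot: [2.839, 0.001, 1.278]
contact_force: [1.2, -0.1, -0.4]
opening: 0.178
grasp_force: 39.5
[0.4346, 0.1, 2.0652, -0.2892, 0.7692, 0.9151] [484.7229004200588, 155.8740932855701, 224.93836481648512] 0.17791495528723864 39.479895666008815 [2.83939789e+00 6.11045200e-04 1.27783238e+00]
```

```bash
cat > ik.py <<'E'
from h import *
from scipy.optimize import least_squares
D=[([-1.17744671,.35364,1.634158,0,1.155155,-.00239],[240.767,-576.277,249.556],[-3.14023,0,.39574]),
([0.3766,0.5949,1.6189,0,0.9243,0.6686],[631.8,251.5,97.6],[3.139,-.002,1.279]),
([0.3766,0.4516,1.5275,0,1.1534,0.6686],[633,251.9,231.5],[3.134,-.006,1.279]),
([0.4346,0.1,2.0652,-0.2892,0.7692,0.9151],[484.7229,155.874,224.938],[2.8394,.00061,1.27783])]
def fk(q,p):
    a,h,L1,L2,Lt=p
    Rz=lambda t:R.from_euler('z',t);Ry=lambda t:R.from_euler('y',t)
    A=Rz(q[0])*Ry(q[1]);B=A*Ry(q[2]);C=B*Rz(q[3])*Ry(q[4])
    T=Rz(q[0]).apply([a,0,h])+A.apply([0,0,L1])+B.apply([0,0,L2])+C.apply([0,0,Lt])
    return T,C*Rz(q[5])*Rz(np.pi/2*SG)
def res(p): return np.concatenate([fk(q,p)[0]-np.array(x) for q,x,_ in D])
SG=1
s=least_squares(res,[0,400,450,450,250]); P=s.x
if (fk(D[2][0],P)[1].inv()*R.from_euler('xyz',D[2][2])).magnitude()>1: SG=-1
lo=np.array([-2.63,-.92,.06,-1.3,0,-3.02]);hi=np.array([2.63,2.1,2.66,4.44,2.69,3.02])
def ik(X,Rt,q0):
    def f(q):
        T,C=fk(q,P);return np.r_[(T-X)/100,(C.inv()*Rt).as_rotvec()]
    return min((least_squares(f,np.clip(q,lo+.01,hi-.01),bounds=(lo,hi)) for q in [np.array(q0)]+[np.array(q0)+d for d in ([0,0,0,1,0,0],[0,0,0,-1,0,0],[0,0,0,0,.5,1],[0,0,0,0,.5,-2])]),key=lambda s:s.cost)
E
python3 - <<'E'
from ik import *
np.set_printoptions(precision=3,suppress=True)
print(P,np.abs(s.fun).max(),SG)
for d in D: print((fk(d[0],P)[1].inv()*R.from_euler('xyz',d[2])).magnitude(),end=' ')
print()
q0=D[2][0]
for name,yaw,piv in [("out",88,(620,78)),("hollow+y",0,(572,30)),("hollow -y",180,(572,126)),("in",-80,(524,78))]:
  for th in (0,30,45,55,60):
    Rt=yaw_tilt(yaw,th); y0=yaw_tilt(yaw,0)
    y=Rt.apply([0,1,0]);z=Rt.apply([0,0,1]); X=np.array([*piv,4])+8*y-83.6*z
    s=ik(X,Rt,q0); print(name,th,X.round(0),round(s.cost,4),s.x)
E
```

```text
[-20.441 228.634 559.272 489.842 302.825] 6.188309177174915 1
4.0074961772374625e-06 0.0002992546433216071 0.0006118761358000225 2.0422394100280545e-05 
out 0 [628.  78.  88.] 0.0 [0.123 0.53  1.754 0.    0.857 0.158]
out 30 [585.  79.  80.] 0.0 [ 0.192  0.356  2.208 -1.046  0.131  1.24 ]
out 45 [567.  80.  69.] 0.0351 [ 0.198  0.35   2.248 -1.3    0.114  1.5  ]
out 55 [556.  80.  59.] 0.0072 [ 0.2    0.515  2.508  3.285  0.853 -3.02 ]
out 60 [552.  80.  53.] 0.0057 [ 0.252  0.608  2.542  3.368  1.077 -3.02 ]
hollow+y 0 [572.  22.  88.] 0.0 [0.038 0.448 1.896 0.    0.797 1.609]
hollow+y 30 [572.  65.  80.] 0.0 [ 0.362  0.563  1.83  -0.577  1.031  2.305]
hollow+y 45 [572.  83.  69.] 0.0 [ 0.48   0.686  1.768 -0.73   1.225  2.5  ]
hollow+y 55 [572.  94.  59.] 0.0 [ 0.539  0.783  1.719 -0.802  1.36   2.59 ]
hollow+y 60 [572.  98.  53.] 0.0 [ 0.563  0.834  1.693 -0.833  1.428  2.626]
hollow -y 0 [572. 134.  88.] 0.0 [ 0.23   0.469  1.861 -0.     0.812 -1.341]
hollow -y 30 [572.  91.  80.] 0.0 [-0.105  0.518  1.915  0.689  0.898 -2.167]
hollow -y 45 [572.  73.  69.] 0.0 [-0.243  0.624  1.902  0.898  1.071 -2.448]
hollow -y 55 [572.  62.  59.] 0.0 [-0.314  0.716  1.879  0.987  1.205 -2.583]
hollow -y 60 [572.  58.  53.] 0.0 [-0.344  0.767  1.863  1.021  1.273 -2.639]
in 0 [516.  77.  88.] 0.0012 [0.122 0.379 2.011 0.061 0.75  3.02 ]
in 30 [558.  84.  80.] 0.0045 [0.136 0.699 1.568 0.023 1.396 3.02 ]
in 45 [577.  87.  69.] 0.0055 [0.148 0.881 1.353 0.    1.692 3.02 ]
in 55 [587.  89.  59.] 0.0057 [ 0.157  1.005  1.215 -0.017  1.881  3.02 ]
in 60 [591.  90.  53.] 0.0056 [ 0.161  1.067  1.15  -0.026  1.973  3.02 ]
```

The fitted arm model (up to 6 mm off) says an outward tilt is out of range. Tilting the hand towards −y (yaw 180°) is feasible for every lid and stays clear of the rack. I'll go upright above the tin's left half.

Run:
```python
from h import *
s=r.sense()
a=plan((572,132,190),yaw_tilt(73.2)); b=plan((572,132,190),yaw_tilt(178.2),a)
```

```text
d [0.0018 0.0763 0.0604] len 0.097 w [0.307 0.    0.   ]
d [0. 0. 0.] len 0.0 w [-0.     0.    -1.833]
```

```bash
python3 -m crank '[[0.002,0.04,0.03,0.1,0,0,0.9],[0.002,0.076,0.06,0.2,0,0,0.9],[0.002,0.076,0.06,0.307,0,0,0.9],[0.002,0.076,0.06,0.307,0,0,0.9]]' 40
python3 -m crank '[[0,0,0,0,0,-0.14,0.9],[0,0,0,0,0,-0.28,0.9],[0,0,0,0,0,-0.42,0.9],[0,0,0,0,0,-0.56,0.9],[0,0,0,0,0,-0.7,0.9]]'
python3 -m crank '[[0,0,0,0,0,-0.14,0.9],[0,0,0,0,0,-0.28,0.9],[0,0,0,0,0,-0.42,0.9],[0,0,0,0,0,-0.56,0.9],[0,0,0,0,0,-0.7,0.9]]'
python3 -m crank '[[0,0,0,0,0,-0.14,0.9],[0,0,0,0,0,-0.28,0.9],[0,0,0,0,0,-0.42,0.9],[0,0,0,0,0,-0.43,0.9],[0,0,0,0,0,-0.43,0.9]]'
python3 - <<'E'
from h import *
plan((572,132,92),yaw_tilt(178.2))
f=look("wrist","w5"); g=look("scene","s5");g=look("top","t5"); print(f)
a=cv2.imread("pics/t5.png");b=cv2.imread("pics/s5.png")
c=np.zeros((500,800,3),np.uint8)
c[:300,:400]=cv2.resize(cv2.imread("pics/w5.png"),(400,300));c[:300,400:]=cv2.resize(a[160:310,120:320],(400,300));c[300:]=cv2.resize(b[330:430,270:500],(800,348))[74:274]
cv2.imwrite("pics/m5.png",c)
E
```

```text
clock: 5.6
eef_pos: [577.3, 133.2, 189.4]
tcp_rot: [-3.131, -0.001, 1.277]
contact_force: [0.8, 0.2, -0.7]
opening: 0.176
grasp_force: 39.7
clock: 6.1
eef_pos: [573.8, 134.5, 190.5]
tcp_rot: [-3.137, -0.004, 1.985]
contact_force: [-0.5, 0.4, -0.6]
opening: 0.182
grasp_force: 39.7
clock: 6.6
eef_pos: [573.8, 134.5, 190.6]
tcp_rot: [-3.141, -0.005, 2.685]
contact_force: [1.1, 0.5, -1.2]
opening: 0.183
grasp_force: 39.7
clock: 7.1
eef_pos: [574.2, 134.4, 190.6]
tcp_rot: [3.14, -0.006, 3.106]
contact_force: [1.0, -0.8, -1.4]
opening: 0.179
grasp_force: 39.7
d [ 0.0015 -0.0026  0.0986] len 0.099 w [ 0.002 -0.006 -0.004]
{'fx': 428.8981744564806, 'fy': 428.8981744564806, 'cx': 321.26876598939157, 'cy': 240.3424473014516, 'position': array([501.30487087, 138.41149173, 314.54601029]), 'orientation': array([ 2.85371216e+00, -1.74978085e-03,  1.53357962e+00])}
```

View pics/m5.png

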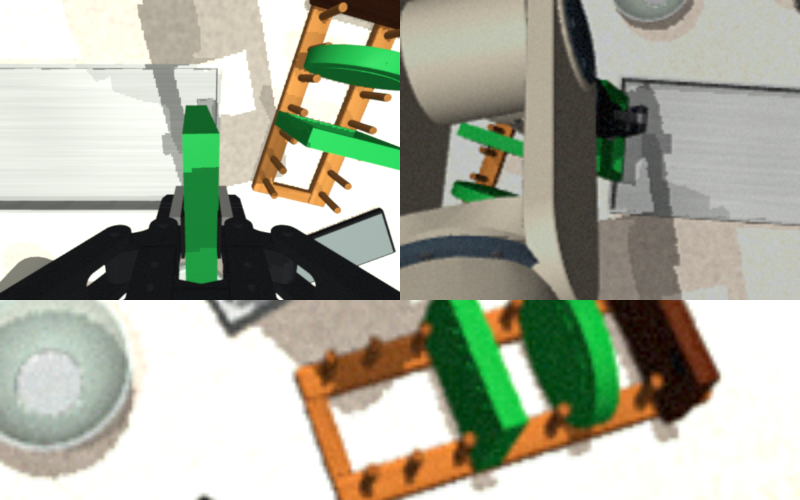

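All three panels show the lid held upright over the tin's left end, with S2, the round lid and the board undisturbed in the rack. I'll lower until touch.

```bash
python3 -m crank '[[0.001,-0.002,0.04,0,0,0,0.9],[0.001,-0.002,0.08,0,0,0,0.9],[0.001,-0.002,0.097,0,0,0,0.9],[0.001,-0.002,0.097,0,0,0,0.9]]' 40
for i in 1 2 3 4; do python3 -m crank '[[0,0,0.002,0,0,0,0.9],[0,0,0.002,0,0,0,0.9]]' | grep -E "eef|contact"; done
```

```text
clock: 7.65
eef_pos: [571.0, 131.8, 90.7]
tcp_rot: [3.141, -0.012, 3.107]
contact_force: [-0.3, -0.8, -0.5]
opening: 0.181
grasp_force: 39.6
eef_pos: [573.9, 132.4, 92.6]
contact_force: [-0.3, -0.0, -1.0]
eef_pos: [573.5, 132.3, 90.2]
contact_force: [0.4, 0.3, -1.4]
eef_pos: [573.1, 132.3, 87.7]
contact_force: [-0.1, 0.4, 0.6]
eef_pos: [573.4, 132.5, 87.6]
contact_force: [-7.5, -1.1, 22.4]
```

Touch felt (22 N). Now I'll tip about the bottom edge, raised by about 1.5 mm.

```bash
python3 -m crank '[[0,0,-0.0025,0,0,0,0.9],[0,-0.0117,-0.0028,-0.14,0,0,0.9],[0,-0.0234,-0.0015,-0.28,0,0,0.9],[0,-0.0348,0.0015,-0.42,0,0,0.9],[0,-0.0456,0.006,-0.56,0,0,0.9]]' 40
python3 -m crank '[[0,-0.0117,-0.0003,-0.14,0,0,0.9],[0,-0.0234,0.001,-0.28,0,0,0.9],[0,-0.0348,0.004,-0.42,0,0,0.9],[0,-0.0403,0.006,-0.49,0,0,0.9],[0,-0.0403,0.006,-0.49,0,0,0.9]]'
python3 - <<'E'
from h import *
s=r.sense(); q=R.from_euler('xyz',s['tcp_rot']); print(s['qpos'].round(2), (s['eef_pos']+q.apply([0,-8,83.6])).round(1), np.degrees(np.arccos(-q.apply([0,0,1])[2])))
E
```

```text
clock: 8.95
eef_pos: [573.2, 86.5, 81.1]
tcp_rot: [2.589, -0.001, 3.109]
contact_force: [-0.6, 0.5, -1.5]
opening: 0.18
grasp_force: 39.6
clock: 9.45
eef_pos: [571.7, 53.0, 53.0]
tcp_rot: [2.099, -0.007, 3.103]
contact_force: [0.7, -8.0, 12.0]
opening: 0.181
grasp_force: 46.1
[-0.39  0.83  1.81  1.02  1.27 -2.64] [574.  121.1   4. ] 59.74394708822927
```

```bash
python3 -m crank '[[0,0,0,0,0,0,0.76],[0,0,0,0,0,0,0.72],[0,0,0,0,0,0,0.68],[0,0,0,0,0,0,0.68]]' 20
python3 -m crank '[[0,0,-0.01,0,0,0,0.68],[0,0,-0.02,0,0,0,0.68],[0,0,-0.03,0,0,0,0.68],[0,0,-0.04,0,0,0,0.68],[0,0,-0.055,0,0,0,0.68]]'
python3 - <<'E'
from h import *
f=look("wrist","w6");g=look("scene","s6"); print(f)
a=cv2.imread("pics/s6.png"); hsv=cv2.cvtColor(a,cv2.COLOR_BGR2HSV); m=cv2.inRange(hsv,(45,90,30),(85,255,255)); 
for c in cv2.findContours(m,cv2.RETR_EXTERNAL,2)[0]:
    if cv2.contourArea(c)>60: print(cv2.contourArea(c),cv2.boundingRect(c),cv2.minAreaRect(c), atz(SC,cv2.minAreaRect(c)[0],20).round(0))
E
```

```text
clock: 9.85
eef_pos: [570.1, 55.8, 53.4]
tcp_rot: [2.105, -0.007, 3.11]
contact_force: [0.4, -0.2, -0.2]
opening: 0.318
grasp_force: 0.1
clock: 10.35
eef_pos: [568.7, 7.3, 81.8]
tcp_rot: [2.105, -0.007, 3.109]
contact_force: [0.1, 0.1, 0.7]
opening: 0.318
grasp_force: 0.0
{'fx': 428.8981744564806, 'fy': 428.8981744564806, 'cx': 321.26876598939157, 'cy': 240.3424473014516, 'position': array([492.11149004, -94.99532162, 145.15375434]), 'orientation': array([ 2.86260916, -1.03689037,  1.52336806])}
826.0 (392, 343, 30, 58) ((405.1906433105469, 370.9223327636719), (56.04573440551758, 18.933443069458008), 67.83365631103516) [553. 259.  20.]
863.5 (419, 341, 29, 47) ((433.1500549316406, 363.95001220703125), (47.43416213989258, 23.71708106994629), 71.56504821777344) [491. 281.  20.]
1514.5 (322, 287, 55, 52) ((349.0882263183594, 311.8529052734375), (42.336463928222656, 39.882179260253906), 57.528804779052734) [575.  75.  20.]
```

The scene camera's green blob at (349,312) puts S1 at (575,75), flat in the tin. Next I'll settle which side of S2 is hollow with a composite of crops.

Run:
```python
import cv2,numpy as np
c=np.zeros((600,800,3),np.uint8)
def put(fn,y0,y1,x0,x1,Y,X,H,W):
    a=cv2.imread(f"pics/{fn}.png")[y0:y1,x0:x1]; a=cv2.resize(a,(W,H),interpolation=cv2.INTER_CUBIC)
    c[Y:Y+H,X:X+W]=np.clip((a/255.)**.6*255,0,255)
put("w3",145,375,150,270,0,0,600,313)
put("w1",100,245,360,430,0,320,440,212)
put("w5",130,300,420,640,0,535,205,265)
put("s5",335,415,375,455,205,535,265,265)
put("s6",280,345,315,385,470,535,130,140)
put("w2",130,270,225,285,440,320,160,200)
cv2.imwrite("pics/m6.png",c)
```

```text
(no output)
```

View pics/m6.png

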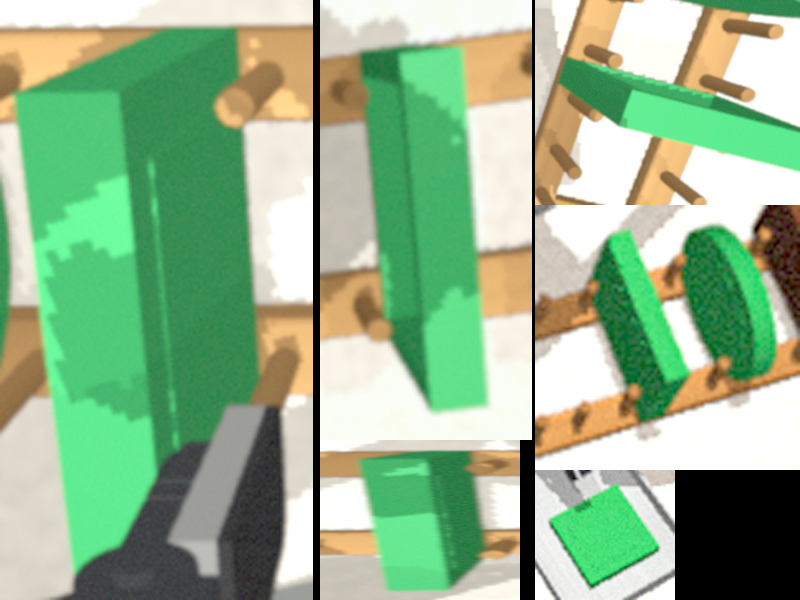

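The lines inset on S2's far face suggest it is hollow there, but that isn't conclusive. I'll plan one low-angle wrist view of that face.

Run:
```python
from ik import *
np.set_printoptions(precision=3,suppress=True)
R0=R.from_euler('xyz',[3.14159,.001,1.269]); c=R0.inv().apply(np.array([646.2,322.6,452.5])-[623.7,250.3,329.1])
Rc=R0.inv()*R.from_euler('xyz',[2.84596894,.00193,-.303722]); print(c,Rc.apply([0,0,1]))
S2=np.array([567,266,62]);n=np.array([np.cos(np.radians(-16.5)),np.sin(np.radians(-16.5)),0])
s=r.sense();cur=(s['eef_pos'],R.from_euler('xyz',s['tcp_rot']))
for tilt in (-35,-45):
    Rt=yaw_tilt(73.2,tilt); look_=Rt.apply(Rc.apply([0,0,1])); X=S2-230*look_-Rt.apply(c)
    q=ik(X,Rt,D[2][0]); print(tilt,X,look_,q.cost,q.x,'tip',X+19*Rt.apply([0,0,1]))
a=plan((560,40,240),yaw_tilt(178.2),cur); b=plan((640,150,280),yaw_tilt(73.2),a);plan(X,Rt,b)
```

```text
[  75.597   -0.007 -123.476] [-0.29  -0.002  0.957]
-35 [617.944 241.416 140.819] [-0.611 -0.119 -0.782] 2.7966137521839464e-30 [0.239 0.789 1.278 0.296 1.615 0.463] tip [607.511 244.566 125.256]
-45 [630.234 237.706 129.919] [-0.733 -0.082 -0.675] 1.3186623543577722e-30 [0.207 0.908 1.149 0.355 1.791 0.45 ] tip [617.372 241.589 116.484]
d [ 0.012  0.153 -0.051] len 0.162 w [ 1.036 -0.003 -0.005]
d [-0.076  0.113 -0.04 ] len 0.142 w [ 0.    -0.     1.833]
d [ 0.081 -0.035  0.15 ] len 0.174 w [0.785 0.    0.   ]
```

```bash
python3 -m crank '[[0.002,0.03,-0.02,0.12,0,0,0.68],[0.005,0.07,-0.035,0.26,0,0,0.68],[0.008,0.11,-0.045,0.4,0,0,0.68],[0.012,0.15,-0.051,0.54,0,0,0.68],[0.012,0.15,-0.051,0.68,0,0,0.68]]' | head -3
python3 -m crank '[[0,0,0,0.14,0,0,0.68],[0,0,0,0.28,0,0,0.68],[0,0,0,0.356,0,0,0.68]]' | head -3
python3 -m crank '[[-0.02,0.03,-0.01,0,0,0.14,0.68],[-0.04,0.06,-0.02,0,0,0.28,0.68],[-0.06,0.09,-0.03,0,0,0.42,0.68],[-0.076,0.113,-0.04,0,0,0.56,0.68],[-0.076,0.113,-0.04,0,0,0.7,0.68]]' | head -3
python3 -m crank '[[0,0,0,0,0,0.14,0.68],[0,0,0,0,0,0.28,0.68],[0,0,0,0,0,0.42,0.68],[0,0,0,0,0,0.56,0.68],[0,0,0,0,0,0.7,0.68]]' | head -3
python3 -m crank '[[0,0,0,0,0,0.14,0.68],[0,0,0,0,0,0.28,0.68],[0,0,0,0,0,0.433,0.68],[0,0,0,0,0,0.433,0.68]]' | head -3
python3 - <<'E'
from h import *
plan((620,240,145),yaw_tilt(73.2,-35))
E
```

```text
clock: 10.95
eef_pos: [561.3, 41.5, 242.7]
tcp_rot: [2.79, 0.003, 3.108]
clock: 11.25
eef_pos: [559.3, 41.9, 237.7]
tcp_rot: [-3.138, -0.004, 3.11]
clock: 11.75
eef_pos: [641.0, 154.3, 277.1]
tcp_rot: [-3.141, -0.005, 2.405]
clock: 12.25
eef_pos: [638.6, 151.2, 275.7]
tcp_rot: [-3.134, -0.002, 1.703]
clock: 12.65
eef_pos: [638.6, 151.2, 275.7]
tcp_rot: [-3.134, 0.001, 1.273]
d [ 0.0796 -0.0428  0.131 ] len 0.159 w [ 0.603  0.    -0.004]
```

```bash
python3 -m crank '[[0.03,-0.016,0.03,0.14,0,0,0.68],[0.055,-0.03,0.07,0.28,0,0,0.68],[0.08,-0.043,0.1,0.42,0,0,0.68],[0.08,-0.043,0.131,0.56,0,0,0.68],[0.08,-0.043,0.131,0.61,0,0,0.68]]' | head -3
python3 - <<'E'
from h import *
print(look("wrist","w7")); a=cv2.imread("pics/w7.png")/255.; b=np.clip(a**.6*255,0,255).astype(np.uint8)
cv2.imwrite("pics/w7b.png",b)
s=cv2.imread("pics/w6.png"); hs=cv2.cvtColor(s,cv2.COLOR_BGR2HSV);print(cv2.inRange(hs,(45,90,30),(85,255,255)).sum()/255)
m=np.zeros((480,800,3),np.uint8);m[:,:520]=cv2.resize(b,(520,390)).copy()[:0].reshape(0,520,3) if 0 else 0
m[:390,:520]=cv2.resize(b,(520,390));m[:210,520:]=cv2.resize(s,(280,210))
cv2.imwrite("pics/m7.png",m)
E
```

```text
clock: 13.15
eef_pos: [617.7, 239.7, 137.7]
tcp_rot: [-2.511, 0.004, 1.28]
{'fx': 428.8981744564806, 'fy': 428.8981744564806, 'cx': 321.26876598939157, 'cy': 240.3424473014516, 'position': array([709.11426301, 291.73993293, 237.22349211]), 'orientation': array([ 2.84269725,  0.63108781, -0.29480514])}
30965.0
```

View pics/m7.png

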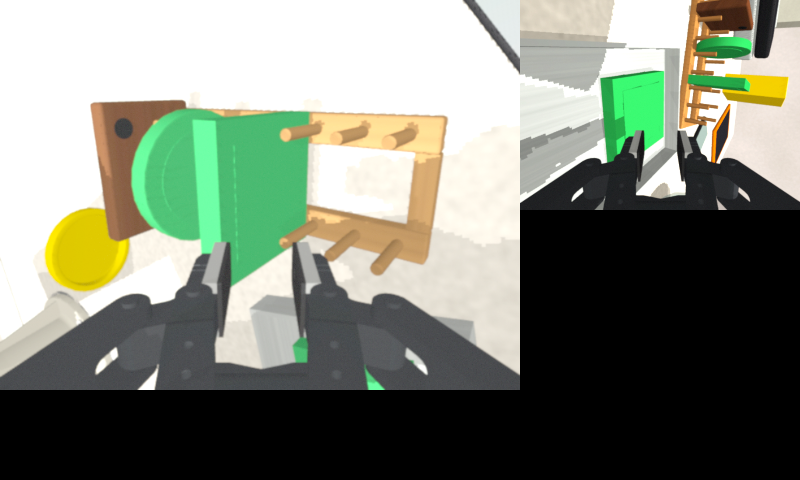

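In the w7 view, S2's far face shows only a thin inset line at about (235,190) and no deep recess. The placed S1, upper right at (632,115), shows the same thin outline. I'll read brightness profiles to tell a groove line from a real recess.

Run:
```python
import cv2,numpy as np
def prof(fn,p,q,n=46):
    g=cv2.GaussianBlur(cv2.imread(f"pics/{fn}.png"),(3,3),0)[:,:,1]
    print(fn,p,q,[int(g[int(round(y)),int(round(x))]) for x,y in zip(np.linspace(p[0],q[0],n),np.linspace(p[1],q[1],n))])
prof("w6",(180,235),(330,235),50); prof("w6",(270,150),(270,320),57)
prof("w2",(150,195),(222,195),73); prof("w2",(188,138),(188,252),58)
prof("w3",(5,255),(160,255),52); prof("w3",(95,155),(95,350),65)
prof("w7",(250,180),(380,180),65)
prof("w2",(0,312),(55,312),56)
```

```text
w6 (180, 235) (330, 235) [250, 255, 239, 171, 164, 164, 164, 164, 164, 164, 164, 204, 250, 250, 251, 251, 251, 250, 220, 244, 251, 251, 250, 250, 251, 250, 251, 251, 251, 251, 251, 250, 251, 251, 251, 251, 251, 250, 251, 251, 251, 251, 251, 251, 251, 251, 251, 251, 250, 225]
w6 (270, 150) (270, 320) [255, 255, 255, 237, 238, 214, 131, 182, 250, 250, 251, 251, 251, 251, 251, 238, 217, 250, 251, 251, 251, 251, 251, 250, 251, 251, 251, 250, 251, 250, 251, 250, 250, 251, 251, 251, 250, 251, 251, 251, 250, 251, 251, 251, 251, 251, 250, 251, 243, 143, 136, 136, 135, 133, 132, 132, 131]
w2 (150, 195) (222, 195) [28, 54, 100, 144, 169, 180, 187, 190, 190, 189, 187, 181, 171, 161, 152, 148, 147, 148, 148, 147, 147, 147, 148, 149, 146, 132, 109, 92, 86, 85, 85, 89, 96, 98, 91, 85, 84, 85, 85, 84, 85, 85, 85, 84, 84, 85, 85, 85, 87, 87, 88, 88, 89, 89, 89, 88, 88, 88, 88, 88, 88, 88, 88, 96, 121, 162, 207, 239, 253, 255, 255, 255, 255]
w2 (188, 138) (188, 252) [249, 175, 106, 98, 92, 89, 89, 89, 89, 89, 91, 93, 99, 99, 98, 92, 90, 87, 85, 84, 85, 86, 85, 85, 84, 85, 84, 85, 85, 85, 85, 85, 85, 
[... 643 characters left out ...]
5, 104, 104, 104, 98, 96, 95, 97, 96, 96, 95, 95, 96, 95, 96, 96, 98, 147, 188]
w7 (250, 180) (380, 180) [255, 255, 255, 255, 255, 255, 255, 255, 220, 156, 148, 149, 152, 153, 152, 152, 152, 156, 179, 166, 152, 153, 152, 152, 152, 153, 153, 152, 152, 153, 152, 153, 153, 153, 153, 152, 152, 152, 152, 152, 153, 152, 152, 152, 152, 152, 152, 153, 152, 153, 153, 153, 152, 152, 152, 152, 152, 153, 152, 148, 148, 152, 152, 159, 197]
w2 (0, 312) (55, 312) [90, 90, 90, 90, 90, 91, 91, 90, 89, 89, 90, 90, 90, 90, 90, 91, 91, 91, 90, 90, 90, 90, 90, 90, 90, 90, 90, 89, 90, 90, 90, 90, 92, 100, 122, 149, 168, 175, 176, 177, 177, 178, 177, 175, 168, 148, 122, 107, 113, 133, 153, 166, 175, 183, 188, 191]
```

The inset line is equally bright on both sides and sits at about 0.68 of the radius, while the rim would be at 0.84. So it is a mark on the closed face, and S1 lies correctly. S2 and the round lid show the same mark on their far faces, so all three are hollow towards the base and one procedure does for all. On to S2.

Run:
```python
from h import *
plan((569,267,200),yaw_tilt(73.2))
```

```text
d [ 0.012  -0.0805 -0.0163] len 0.083 w [-0.63   0.003  0.001]
```

```bash
python3 -m crank '[[0.006,-0.03,-0.016,-0.1,0,0,0.5],[0.012,-0.06,-0.016,-0.24,0,0,0.47],[0.012,-0.08,-0.016,-0.38,0,0,0.47],[0.012,-0.08,-0.016,-0.52,0,0,0.47],[0.012,-0.08,-0.016,-0.63,0,0,0.47]]' 40 | head -3
python3 -m crank '[[0,0,0,0,0,0,0.47],[0,0,0,0,0,0,0.47]]' 40 | head -3
python3 - <<'E'
from h import *
plan((569,267,95),yaw_tilt(73.2)); f=look("wrist","w8")
a=cv2.imread("pics/w8.png"); hs=cv2.cvtColor(a,cv2.COLOR_BGR2HSV); m=cv2.inRange(hs,(45,90,30),(85,255,255))
for c in cv2.findContours(m,cv2.RETR_EXTERNAL,2)[0]:
    if cv2.contourArea(c)>500: 
        rc=cv2.minAreaRect(c);print(cv2.contourArea(c),cv2.boundingRect(c),rc)
f2=dict(f)
for row in (180,220,260,300,340): print(row,np.flatnonzero(m[row])[[0,-1]] if m[row].any() else None, a[row,280:370:5,1])
print([np.round(proj(f,(569+k*.284,267+k*.959,110)),0) for k in (-48,0,48)])
E
```

```text
clock: 13.7
eef_pos: [570.0, 269.1, 207.7]
tcp_rot: [3.119, -0.003, 1.281]
clock: 13.9
eef_pos: [569.8, 268.8, 205.8]
tcp_rot: [3.129, -0.0, 1.279]
d [-0.0019 -0.0016  0.1108] len 0.111 w [ 0.012 -0.     0.002]
5306.5 (321, 365, 84, 87) ((363.88238525390625, 412.0294494628906), (83.4322509765625, 74.45843505859375), 75.96376037597656)
8737.0 (176, 157, 70, 153) ((210.5, 233.0), (152.0, 69.0), 90.0)
5049.0 (300, 153, 32, 184) ((315.5, 244.5), (183.0, 31.0), 90.0)
180 [184 330] [113 110  89  89 150 174 174 176 174 174 169 108 105 129 131 132 131 110]
220 [178 330] [255 255 255 255 255 174 174 174 174 174 185 227 227 230 230 232 225 228]
260 [178 331] [169 169 171  72  78 172 172 172 172 172 161  73 108 190 188 188 188 188]
300 [190 330] [255 255 255 255 255 228 228 228 166 147 166 255 255 255 255 255 255 255]
340 None [255 255 255 255 255 255 255 255 220 155 123 120 120 118 121 121 121 118]
[array([320., 339.]), array([319., 260.]), array([319., 171.])]
```

S2's top is centred at column 317 against a predicted 319, so I can descend straight down.

```bash
python3 -m crank '[[-0.001,-0.001,0.04,0.01,0,0,0.47],[-0.001,-0.001,0.08,0.01,0,0,0.47],[-0.001,-0.001,0.11,0.01,0,0,0.47],[-0.001,-0.001,0.11,0.01,0,0,0.9],[-0.001,-0.001,0.11,0.01,0,0,0.9]]' 40|head -3
python3 -m crank '[[0,0,0,0,0,0,0.9],[0,0,0,0,0,0,0.9],[0,0,0,0,0,0,0.9],[0,0,0,0,0,0,0.9]]' 40
python3 -m crank '[[0,0,-0.03,0,0,0,0.9],[0,0,-0.06,0,0,0,0.9],[0,0,-0.1,0,0,0,0.9],[0,0,-0.13,0,0,0,0.9],[0,0,-0.13,0,0,0,0.9]]' 40
python3 - <<'E'
from h import *
a=plan((568,-10,190),yaw_tilt(73.2)); plan((568,-10,190),yaw_tilt(178.2),a)
E
```

```text
clock: 14.45
eef_pos: [570.9, 266.6, 94.2]
tcp_rot: [3.14, 0.002, 1.275]
clock: 14.85
eef_pos: [570.6, 267.3, 95.5]
tcp_rot: [3.138, 0.0, 1.276]
contact_force: [-0.4, -0.5, -0.4]
opening: 0.183
grasp_force: 38.9
clock: 15.35
eef_pos: [572.2, 268.5, 229.9]
tcp_rot: [3.132, -0.005, 1.276]
contact_force: [-0.1, 0.7, -0.6]
opening: 0.18
grasp_force: 39.1
d [-0.2679  0.0765  0.0394] len 0.281 w [ 0.009 -0.005 -0.001]
d [0. 0. 0.] len 0.0 w [-0.     0.    -1.833]
```

```bash
python3 -m crank '[[-0.045,0.013,0.005,0.009,0,0,0.9],[-0.09,0.026,0.01,0.009,0,0,0.9],[-0.14,0.04,0.02,0.009,0,-0.1,0.9],[-0.185,0.053,0.03,0.009,0,-0.24,0.9],[-0.23,0.066,0.039,0.009,0,-0.38,0.9]]' 40|head -3
python3 - <<'E'
from h import *
plan((568,-2,190),yaw_tilt(178.2))
E
```

```text
clock: 15.85
eef_pos: [565.5, 27.1, 185.3]
tcp_rot: [-3.135, 0.0, 1.659]
d [-0.0293 -0.0001 -0.0047] len 0.03 w [-0.006 -0.005 -1.451]
```

```bash
python3 -m crank '[[-0.03,0,0,0,0,-0.14,0.9],[-0.03,0,0,0,0,-0.28,0.9],[-0.03,0,0,0,0,-0.42,0.9],[-0.03,0,0,0,0,-0.56,0.9],[-0.03,0,0,0,0,-0.7,0.9]]'|head -3
python3 -m crank '[[0,0,0,0,0,-0.14,0.9],[0,0,0,0,0,-0.28,0.9],[0,0,0,0,0,-0.42,0.9],[0,0,0,0,0,-0.56,0.9],[0,0,0,0,0,-0.7,0.9]]'|head -3
python3 -m crank '[[0,0,0,0,0,-0.05,0.9],[0,0,0,0,0,-0.05,0.9]]'|head -3
python3 - <<'E'
from h import *
plan((568,-2,92),yaw_tilt(178.2))
E
```

```text
clock: 16.35
eef_pos: [568.3, -1.2, 185.5]
tcp_rot: [-3.136, -0.004, 2.359]
clock: 16.85
eef_pos: [568.3, -0.9, 185.6]
tcp_rot: [-3.14, -0.007, 3.059]
clock: 17.05
eef_pos: [568.3, -0.9, 185.6]
tcp_rot: [-3.14, -0.007, 3.104]
d [-0.0004 -0.001   0.0936] len 0.094 w [-0.001 -0.007 -0.006]
```

```bash
python3 -m crank '[[0,-0.001,0.04,0,0,0,0.9],[0,-0.001,0.08,0,0,0,0.9],[0,-0.001,0.094,0,0,0,0.9],[0,-0.001,0.094,0,0,0,0.9]]' 40|grep -E "eef|contact"
for i in 1 2 3 4 ; do python3 -m crank '[[0,0,0.0015,0,0,0,0.9],[0,0,0.0015,0,0,0,0.9]]' | grep -E "eef|contact"; done
```

```text
eef_pos: [566.5, -2.0, 90.2]
contact_force: [0.7, -0.2, -0.5]
eef_pos: [569.4, -2.1, 92.2]
contact_force: [0.5, -0.2, -0.9]
eef_pos: [568.7, -2.1, 90.1]
contact_force: [0.0, -0.7, -0.9]
eef_pos: [568.2, -2.1, 87.8]
contact_force: [0.6, -0.1, -0.3]
eef_pos: [568.0, -2.1, 85.9]
contact_force: [0.3, -0.4, -0.5]
```

```bash
for i in 1 2; do python3 -m crank '[[0,0,0.001,0,0,0,0.9],[0,0,0.001,0,0,0,0.9]]' | grep -E "eef|contact"; done
```

```text
eef_pos: [568.0, -2.1, 85.0]
contact_force: [-0.2, -0.6, -1.5]
eef_pos: [568.0, -2.1, 84.5]
contact_force: [-3.0, -0.5, 5.6]
```

```bash
python3 -m crank '[[0,0,-0.0015,0,0,0,0.9],[0,-0.0113,-0.0018,-0.14,0,0,0.9],[0,-0.0226,-0.0006,-0.28,0,0,0.9],[0,-0.0335,0.0022,-0.42,0,0,0.9],[0,-0.044,0.0065,-0.56,0,0,0.9]]' 40 | grep -E "eef|contact|rot"
python3 -m crank '[[0,-0.0113,-0.0003,-0.14,0,0,0.9],[0,-0.0226,0.0009,-0.28,0,0,0.9],[0,-0.0335,0.0037,-0.42,0,0,0.9],[0,-0.0388,0.0057,-0.49,0,0,0.9],[0,-0.0388,0.0057,-0.49,0,0,0.9]]'| grep -E "eef|contact|rot|grasp"
python3 -m crank '[[0,0,0,0,0,0,0.76],[0,0,0,0,0,0,0.72],[0,0,0,0,0,0,0.68],[0,0,0,0,0,0,0.68]]' 20| grep -E "eef|contact|rot|grasp"
python3 -m crank '[[0,0,-0.01,0,0,0,0.68],[0,0,-0.02,0,0,0,0.68],[0,0,-0.03,0,0,0,0.68],[0,0,-0.04,0,0,0,0.68],[0,0,-0.055,0,0,0,0.68]]'
cat > blobs.py <<'E'
from h import *
g=look("scene","s_b"); a=cv2.imread("pics/s_b.png"); hsv=cv2.cvtColor(a,cv2.COLOR_BGR2HSV); m=cv2.inRange(hsv,(45,90,30),(85,255,255)); 
for c in cv2.findContours(m,cv2.RETR_EXTERNAL,2)[0]:
    if cv2.contourArea(c)>60: q=cv2.minAreaRect(c); print(cv2.contourArea(c),np.round(q[0]),np.round(q[1]), atz(SC,q[0],20).round(0))
E
python3 blobs.py
python3 - <<'E'
from h import *
a=plan((560,-90,240),yaw_tilt(178.2)); plan((420,215,310),yaw_tilt(73.2),a)
E
```

```text
eef_pos: [567.7, -47.0, 78.9]
tcp_rot: [2.578, -0.001, 3.103]
contact_force: [-0.1, -0.6, -1.1]
eef_pos: [565.4, -78.1, 51.2]
tcp_rot: [2.088, -0.007, 3.099]
contact_force: [-0.2, -4.8, 7.2]
grasp_force: 43.5
eef_pos: [565.1, -75.6, 52.5]
tcp_rot: [2.093, -0.006, 3.104]
contact_force: [-0.2, -0.4, 0.6]
grasp_force: 0.2
clock: 20.55
eef_pos: [563.2, -124.3, 80.2]
tcp_rot: [2.093, -0.007, 3.103]
contact_force: [0.0, -1.4, -0.5]
opening: 0.322
grasp_force: 0.0
863.5 [433. 364.] [47. 24.] [491. 281.  20.]
1512.5 [349. 312.] [42. 40.] [575.  75.  20.]
1313.0 [321. 270.] [37. 40.] [570. -57.  20.]
d [ 0.0062  0.1556 -0.0477] len 0.163 w [ 1.047  0.    -0.01 ]
d [ 0.1495  0.3005 -0.07  ] len 0.343 w [ 0.    -0.     1.833]
```

S2 lies at (570,-57), beside S1. Now I'll untilt and head for the round lid, checking its base-side face on the way.

```bash
python3 -m crank '[[0.002,0.03,-0.02,0.12,0,0,0.68],[0.004,0.07,-0.035,0.26,0,0,0.68],[0.006,0.11,-0.045,0.4,0,0,0.68],[0.006,0.155,-0.048,0.54,0,0,0.68],[0.006,0.155,-0.048,0.68,0,0,0.68]]' | head -3
python3 -m crank '[[0,0,0,0.14,0,0,0.68],[0,0,0,0.28,0,0,0.68],[0,0,0,0.367,0,0,0.68],[0,0,0,0.367,0,0,0.68]]' | head -3
python3 -m crank '[[0.02,0.04,-0.015,0,0,0.14,0.68],[0.04,0.08,-0.03,0,0,0.28,0.68],[0.06,0.12,-0.045,0,0,0.42,0.68],[0.08,0.16,-0.06,0,0,0.56,0.68],[0.1,0.2,-0.07,0,0,0.7,0.68]]' | head -3
python3 -m crank '[[0,0,0,0,0,0.14,0.68],[0,0,0,0,0,0.28,0.68],[0,0,0,0,0,0.42,0.68],[0,0,0,0,0,0.56,0.68],[0,0,0,0,0,0.7,0.68]]' | head -3
python3 -m crank '[[0,0,0,0,0,0.14,0.47],[0,0,0,0,0,0.28,0.47],[0,0,0,0,0,0.433,0.47],[0,0,0,0,0,0.433,0.47]]' | head -3
python3 - <<'E'
from h import *
plan((420,215,310),yaw_tilt(73.2))
E
```

```text
clock: 21.1
eef_pos: [562.4, -87.6, 244.9]
tcp_rot: [2.78, 0.004, 3.102]
clock: 21.5
eef_pos: [559.9, -86.1, 239.0]
tcp_rot: [3.141, -0.005, 3.106]
clock: 22.0
eef_pos: [468.5, 114.4, 309.5]
tcp_rot: [-3.141, -0.008, 2.405]
clock: 22.5
eef_pos: [469.1, 113.0, 308.3]
tcp_rot: [-3.134, -0.006, 1.705]
clock: 22.9
eef_pos: [469.2, 112.9, 308.3]
tcp_rot: [-3.133, -0.002, 1.275]
d [ 0.0833 -0.0768 -0.0009] len 0.113 w [-0.009 -0.002 -0.002]
```

```bash
python3 -m crank '[[0.03,-0.025,0,-0.009,0,0,0.47],[0.06,-0.05,0,-0.009,0,0,0.47],[0.083,-0.077,0,-0.009,0,0,0.47],[0.083,-0.077,0,-0.009,0,0,0.47]]' | head -3
python3 - <<'E'
from h import *
f=look("wrist","w9"); a=cv2.imread("pics/w9.png"); g=cv2.GaussianBlur(a,(3,3),0)[:,:,1]
hs=cv2.cvtColor(a,cv2.COLOR_BGR2HSV); m=cv2.inRange(hs,(45,90,30),(85,255,255))
for c in cv2.findContours(m,cv2.RETR_EXTERNAL,2)[0]:
    if cv2.contourArea(c)>500:
        x,y,w,h=cv2.boundingRect(c); print(x,y,w,h)
        if y<250 and h>w:
            for row in np.linspace(y+6,y+h-6,14).astype(int): print(row, [int(v) if m[row,xx] else 0 for xx,v in zip(range(x,x+w,2),g[row,x:x+w:2])])
n=np.array([.959,-.284,0]);t=np.array([.284,.959,0]);C=np.array([507,283,57])
for k in (-8,8): print(k,[np.round(proj(f,C+k*n+50*(np.cos(u)*t+np.sin(u)*np.array([0,0,1])))) for u in (0,np.pi/2,np.pi,-np.pi/2)])
E
```

```text
clock: 23.3
eef_pos: [417.6, 217.4, 308.9]
tcp_rot: [-3.141, -0.002, 1.286]
467 338 96 53
449 225 106 107
231 [0, 0, 0, 0, 0, 0, 0, 0, 0, 0, 0, 0, 0, 0, 0, 0, 0, 0, 0, 0, 0, 0, 0, 0, 0, 0, 0, 0, 0, 0, 0, 105, 96, 91, 88, 87, 87, 89, 95, 103, 116, 133, 150, 162, 178, 189, 197, 199, 201, 208, 0, 0, 0]
238 [0, 0, 0, 0, 0, 0, 0, 0, 0, 0, 0, 0, 0, 0, 0, 110, 104, 99, 91, 87, 87, 89, 95, 101, 113, 132, 147, 163, 179, 189, 197, 201, 202, 203, 203, 203, 203, 203, 203, 203, 203, 203, 202, 202, 202, 201, 202, 202, 201, 204, 0, 0, 0]
245 [114, 99, 90, 86, 86, 89, 94, 101, 112, 128, 147, 164, 180, 190, 199, 202, 203, 204, 204, 204, 203, 204, 203, 203, 203, 203, 203, 203, 203, 203, 203, 203, 203, 203, 202, 201, 197, 195, 193, 190, 191, 193, 197, 201, 202, 202, 201, 202, 202, 204, 0, 0, 0]
252 [0, 113, 189, 205, 204, 204, 204, 204, 204, 204, 204, 204, 204, 204, 204, 204, 203, 204, 202, 201, 196, 195, 196, 189, 188, 193, 198, 202, 203, 203, 204, 203, 203, 203, 203, 203, 203, 203, 203, 202, 202, 202, 202, 202, 202, 201, 202, 202, 203, 202, 0, 0, 0]
260 [0, 97, 145, 201, 204, 204, 205, 204, 190, 190,
[... 3079 characters left out ...]
11, 211, 212, 212, 212, 212, 213, 211, 209, 0]
102 [0, 115, 121, 117, 123, 181, 200, 199, 202, 203, 203, 201, 202, 204, 203, 0, 0]
111 [0, 116, 118, 113, 137, 185, 192, 192, 193, 193, 194, 195, 195, 195, 198, 0, 0]
120 [111, 112, 114, 110, 149, 179, 182, 183, 184, 184, 185, 185, 186, 185, 0, 0, 0]
129 [85, 106, 106, 113, 158, 170, 171, 172, 172, 173, 174, 175, 175, 162, 0, 0, 0]
138 [0, 0, 86, 90, 100, 104, 111, 142, 154, 157, 157, 158, 152, 0, 0, 0, 0]
147 [0, 78, 73, 83, 85, 87, 87, 87, 88, 89, 95, 135, 0, 0, 0, 0, 0]
-8 [array([396.,  29.]), array([404.,  92.]), array([390., 156.]), array([385.,  97.])]
8 [array([416.,  29.]), array([427.,  92.]), array([409., 156.]), array([402.,  97.])]
```

The band left of the lid's top shades from 70 to 120 and back like a curved inner wall, which confirms the round lid's hollow faces the base. Now I'll go straight above it and re-measure.

```bash
python3 - <<'E'
from h import *
plan((506.5,284,205),yaw_tilt(73.2))
E
python3 -m crank '[[0.03,0.03,0,0,0,0,0.47],[0.06,0.055,0.01,0,0,0,0.47],[0.09,0.066,0.05,0,0,0,0.47],[0.09,0.066,0.09,0,0,0,0.47],[0.09,0.066,0.104,0,0,0,0.47]]' | head -3
python3 -m crank '[[0,0,0,0,0,0,0.47],[0,0,0,0,0,0,0.47]]' | head -3
cat > rl.py <<'E'
from h import *
f=look("wrist","wr"); a=cv2.imread("pics/wr.png"); hs=cv2.cvtColor(a,cv2.COLOR_BGR2HSV); m=cv2.inRange(hs,(45,90,30),(85,255,255)); g=a[:,:,1]
for row in range(160,360,20): 
    x=np.flatnonzero(m[row,270:380])+270
    print(row,(x[0],x[-1]) if len(x) else None, g[row,290:350:4])
s=r.sense();T=R.from_euler('xyz',s['tcp_rot'])
for dn in (-8,0,8): print(dn,[np.round(proj(f,[*(s['eef_pos'][:2]+np.array([.959,-.284])*dn+np.array([.284,.959])*k),z])) for k,z in ((-48,62),(-30,97),(0,107),(30,97),(48,62))])
E
python3 rl.py
```

```text
d [0.0898 0.0652 0.104 ] len 0.152 w [ 0.001 -0.001  0.008]
clock: 23.85
eef_pos: [507.7, 280.4, 200.8]
tcp_rot: [-3.139, 0.004, 1.28]
clock: 24.05
eef_pos: [509.4, 281.7, 206.5]
tcp_rot: [3.139, -0.001, 1.279]
160 (np.int64(296), np.int64(326)) [ 92  70 132 134 132 131 131 131 104  96 113  60  62  91 115]
180 (np.int64(293), np.int64(327)) [174 145 150 148 150 150 148 145 100  92 219 214 206 208 214]
200 (np.int64(292), np.int64(327)) [169 156 156 158 160 156 156 144 121  96 201 206 204 206 214]
220 (np.int64(292), np.int64(328)) [228 161 163 164 166 168 168 140 118  91 203 212 209 206 214]
240 (np.int64(291), np.int64(328)) [ 97 160 160 160 161 163 163 137 107  91  68  68  70  70  70]
260 (np.int64(292), np.int64(327)) [144 152 153 153 153 155 153 139 105  88  97  56  64  73 116]
280 (np.int64(293), np.int64(325)) [172 184 192 188 169 142 123 120  94 163 255 255 193 236 255]
300 (np.int64(300), np.int64(321)) [208 211 193 155 150 147 121 110 144 255 255 255 255 255 255]
320 None [255 255 255 255 255 255 255 255 255 255 255 255 255 255 255]
340 None [255 255 255 255 255 255 255 255 255 255 255 255 255 255 255]
-8 [array([310., 299.]), array([309., 296.]), array([307., 254.]), array([307., 196.]), array([308., 157.])]
0 [array([322., 299.]), array([322., 296.]), array([322., 254.]), array([322., 196.]), array([321., 157.])]
8 [array([334., 299.]), array([336., 296.]), array([336., 254.]), array([336., 196.]), array([334., 156.])]
```

The lid is 9 mm towards the board from the TCP (column 305 against 321). I'll shift by that and descend with a narrower opening.

```bash
python3 -m crank '[[0.002,-0.009,0,0,0,0,0.55],[0.002,-0.009,0.03,0,0,0,0.55],[0.002,-0.009,0.06,0,0,0,0.55],[0.002,-0.009,0.07,0,0,0,0.55],[0.002,-0.009,0.07,0,0,0,0.55]]' 40|head -3
python3 rl.py
```

```text
clock: 24.6
eef_pos: [500.1, 286.6, 134.9]
tcp_rot: [3.14, 0.001, 1.279]
160 None [112 112 100 100 100 100 102 100  99  88  89  89  91  92  92]
180 (np.int64(312), np.int64(348)) [123 118 102  99  70  76 145 145 145 145 144 144 142 142 132]
200 (np.int64(309), np.int64(348)) [184 180 180 152  97 150 160 160 160 160 158 158 158 158 134]
220 (np.int64(308), np.int64(348)) [190 192 196 201 180 166 169 168 166 168 168 168 166 166 128]
240 (np.int64(307), np.int64(348)) [198 198 201 196 153 174 176 176 172 174 176 174 174 174 134]
260 (np.int64(306), np.int64(348)) [255 255 255 255 166 177 179 179 182 182 180 180 180 177 136]
280 (np.int64(305), np.int64(348)) [112 113 113 115 161 179 180 180 182 184 184 185 187 184 134]
300 (np.int64(306), np.int64(347)) [164 168 164 168 161 176 174 176 176 176 176 177 179 176 123]
320 (np.int64(306), np.int64(346)) [192 192 190 188 123 144 145 145 144 144 145 147 145 145 129]
340 (np.int64(308), np.int64(345)) [224 220 225 235 228 139 139 139 139 140 139 139 139 139 163]
-8 [array([308., 357.]), array([305., 365.]), array([303., 312.]), array([303., 231.]), array([305., 172.])]
0 [array([324., 357.]), array([324., 365.]), array([324., 312.]), array([323., 231.]), array([323., 172.])]
8 [array([339., 357.]), array([342., 365.]), array([344., 312.]), array([344., 231.]), array([340., 172.])]
```

```bash
python3 -m crank '[[0,0.001,0.02,0,0,0,0.55],[0,0.001,0.042,0,0,0,0.55],[0,0.001,0.042,0,0,0,0.55],[0,0.001,0.042,0,0,0,0.9],[0,0.001,0.042,0,0,0,0.9]]' 40
python3 -m crank '[[0,0,0,0,0,0,0.9],[0,0,0,0,0,0,0.9],[0,0,0,0,0,0,0.9]]' 40
python3 -m crank '[[0,0,-0.03,0,0,0,0.9],[0,0,-0.06,0,0,0,0.9],[0,0,-0.1,0,0,0,0.9],[0,0,-0.13,0,0,0,0.9],[0,0,-0.13,0,0,0,0.9]]' 40
python3 - <<'E'
from ik import *
np.set_printoptions(precision=2,suppress=True)
for yaw in (178,160,140):
  for th in (0,30,45,60):
    Rt=yaw_tilt(yaw,th); y=Rt.apply([0,1,0]);z=Rt.apply([0,0,1]);h=yaw_tilt(yaw).apply([0,1,0])
    X=np.array([518.5,-295,4])+h*50+8*y-85*z; q=ik(X,Rt,[-.4,.6,1.8,.3,1,-1.5]); print(yaw,th,X,round(q.cost,4),q.x)
E
```

```text
clock: 25.15
eef_pos: [503.7, 287.0, 95.1]
tcp_rot: [3.136, -0.003, 1.279]
contact_force: [4.9, -3.1, -0.8]
opening: 0.185
grasp_force: 38.5
clock: 25.45
eef_pos: [504.2, 286.9, 95.2]
tcp_rot: [3.135, -0.003, 1.279]
contact_force: [4.6, -2.3, 1.5]
opening: 0.18
grasp_force: 38.7
clock: 25.95
eef_pos: [504.0, 287.9, 229.1]
tcp_rot: [3.133, -0.007, 1.278]
contact_force: [1.3, 0.3, -1.0]
opening: 0.178
grasp_force: 39.2
178 0 [ 520.52 -237.04   89.  ] 0.0 [-0.43  0.45  1.9  -0.    0.8  -1.96]
178 30 [ 519.   -280.58   81.61] 0.0 [-0.7   0.64  1.68  0.44  1.2  -2.47]
178 45 [ 518.34 -299.44   69.76] 0.0 [-0.79  0.78  1.56  0.55  1.42 -2.58]
178 60 [ 517.82 -314.6    53.43] 0.0 [-0.85  0.94  1.44  0.64  1.64 -2.65]
160 0 [ 538.34 -240.5    89.  ] 0.0 [-0.42  0.47  1.86  0.    0.82 -1.64]
160 30 [ 523.43 -281.44   81.61] 0.0 [-0.73  0.59  1.78  0.56  1.06 -2.3 ]
160 45 [ 516.98 -299.18   69.76] 0.0 [-0.85  0.71  1.71  0.71  1.26 -2.48]
160 60 [ 511.79 -313.43   53.43] 0.0 [-0.92  0.86  1.63  0.82  1.46 -2.6 ]
140 0 [ 555.78 -250.57   89.  ] 0.0 [-0.42  0.5   1.81  0.    0.84 -1.3 ]
140 30 [ 527.77 -283.95   81.61] 0.0 [-0.75  0.53  1.89  0.7   0.89 -2.12]
140 45 [ 515.64 -298.41   69.76] 0.0 [-0.89  0.63  1.88  0.93  1.05 -2.42]
140 60 [ 505.89 -310.02   53.43] 0.0 [-0.99  0.77  1.85  1.06  1.25 -2.62]
```

Round lid gripped and lifted. For the round tin, leaning towards +y (yaw 0) keeps the hand over empty counter, so I'll check the reach for that.

Run:
```python
from ik import *
np.set_printoptions(precision=2,suppress=True)
for yaw in (0,20):
  for th in (0,30,45,60):
    Rt=yaw_tilt(yaw,th); y=Rt.apply([0,1,0]);z=Rt.apply([0,0,1]);h=yaw_tilt(yaw).apply([0,1,0])
    X=np.array([518.5,-295,4])+h*48+8*y-88*z; q=ik(X,Rt,[-.4,.6,1.8,-.3,1,1]); print(yaw,th,X,round(q.cost,4),q.x)
s=r.sense(); a=plan((520,-351,200),yaw_tilt(73.2)); plan((520,-351,200),yaw_tilt(10),a)
print(atz(TOP,(500,319),100))
```

```text
0 0 [ 518.5 -351.    92. ] 0.0 [-0.6   0.52  1.77 -0.    0.86  0.98]
0 30 [ 518.5  -305.93   84.21] 0.0 [-0.29  0.47  1.99 -0.84  0.7   1.94]
0 45 [ 518.5  -286.43   71.88] 0.0 [-0.14  0.55  2.05 -1.19  0.85  2.4 ]
0 60 [ 518.5  -270.79   54.93] 0.0015 [-0.02  0.69  2.04 -1.3   1.09  2.64]
20 0 [ 537.65 -347.62   92.  ] 0.0 [-0.57  0.54  1.73  0.    0.87  0.65]
20 30 [ 522.24 -305.27   84.21] 0.0 [-0.33  0.42  2.09 -0.98  0.49  1.73]
20 45 [ 515.57 -286.95   71.88] 0.0076 [-0.2   0.47  2.14 -1.3   0.65  2.18]
20 60 [ 510.22 -272.25   54.93] 0.0504 [-0.07  0.59  2.09 -1.3   0.91  2.37]
d [-0.61  0.2   0.03] len 0.64 w [ 0.01 -0.01  0.  ]
d [0. 0. 0.] len 0.0 w [-0.  -0.   1.1]
[ 389.1  -482.19  100.  ]
```

```bash
python3 -m crank '[[-0.04,0.012,0.002,0,0,0,0.9],[-0.08,0.024,0.004,0,0,0,0.9],[-0.12,0.036,0.006,0,0,0,0.9],[-0.16,0.048,0.008,0,0,0,0.9],[-0.203,0.06,0.01,0,0,0,0.9]]' 40|head -3
python3 -m crank '[[-0.04,0.012,0.002,0,0,0,0.9],[-0.08,0.024,0.004,0,0,0,0.9],[-0.12,0.036,0.006,0,0,0,0.9],[-0.16,0.048,0.008,0,0,0,0.9],[-0.203,0.06,0.01,0,0,0,0.9]]' 40|head -3
python3 -m crank '[[-0.04,0.012,0.002,0,0,0.14,0.9],[-0.08,0.024,0.004,0,0,0.28,0.9],[-0.12,0.036,0.006,0,0,0.42,0.9],[-0.16,0.048,0.008,0,0,0.56,0.9],[-0.203,0.06,0.01,0,0,0.7,0.9]]' 40|head -3
python3 -m crank '[[0,0,0,0,0,0.14,0.9],[0,0,0,0,0,0.28,0.9],[0,0,0,0,0,0.42,0.9],[0,0,0,0,0,0.56,0.9],[0,0,0,0,0,0.7,0.9]]'|head -3
python3 -m crank '[[0,0,0,0,0,0.14,0.9],[0,0,0,0,0,0.227,0.9],[0,0,0,0,0,0.227,0.9]]'
python3 - <<'E'
from ik import *
np.set_printoptions(precision=2,suppress=True)
for th in (0,30,45,60):
    Rt=yaw_tilt(-20,th); y=Rt.apply([0,1,0]);z=Rt.apply([0,0,1]);h=yaw_tilt(-20).apply([0,1,0])
    X=np.array([518.5,-295,4])+h*50+8*y-88*z; q=ik(X,Rt,[-.4,.6,1.8,-.3,1,1]); print(th,X,round(q.cost,4),q.x)
    if th==0: plan(X+[0,0,5],Rt)
E
```

```text
clock: 26.45
eef_pos: [500.3, 73.5, 213.4]
tcp_rot: [3.139, -0.001, 1.279]
clock: 26.95
eef_pos: [499.3, -138.4, 203.6]
tcp_rot: [3.138, -0.0, 1.279]
clock: 27.45
eef_pos: [498.3, -350.0, 193.6]
tcp_rot: [3.14, -0.002, 0.573]
clock: 27.95
eef_pos: [498.4, -348.5, 193.5]
tcp_rot: [3.141, -0.002, -0.127]
clock: 28.25
eef_pos: [498.5, -348.4, 193.6]
tcp_rot: [-3.141, -0.002, -0.35]
contact_force: [0.1, -0.2, -1.3]
opening: 0.182
grasp_force: 39.4
0 [ 498.66 -349.5    92.  ] 0.0 [-0.61  0.49  1.81 -0.    0.84  1.31]
d [0.  0.  0.1] len 0.097 w [-0. -0. -0.]
30 [ 514.08 -307.15   84.21] 0.0 [-0.28  0.53  1.88 -0.69  0.9   2.12]
45 [ 520.75 -288.83   71.88] 0.0 [-0.15  0.63  1.87 -0.91  1.07  2.41]
60 [ 526.1  -274.13   54.93] 0.0 [-0.04  0.77  1.84 -1.05  1.26  2.61]
```

Good, within range through 60°. Lowering until touch.

```bash
python3 -m crank '[[0,0.001,0.04,0,0,0,0.9],[0,0.001,0.08,0,0,0,0.9],[0,0.001,0.097,0,0,0,0.9],[0,0.001,0.097,0,0,0,0.9],[0,0.001,0.097,0,0,0,0.9]]' 40|grep -E "eef|contact"
for i in 1 2 3 ; do python3 -m crank '[[0,0,0.0015,0,0,0,0.9],[0,0,0.0015,0,0,0,0.9]]' | grep -E "eef|contact"; done
```

```text
eef_pos: [498.5, -349.6, 96.6]
contact_force: [-0.1, -1.2, -0.6]
eef_pos: [498.9, -349.8, 95.8]
contact_force: [0.0, 0.4, -0.9]
eef_pos: [498.5, -349.6, 93.7]
contact_force: [0.5, -0.0, -0.6]
eef_pos: [498.7, -349.7, 92.2]
contact_force: [-0.6, 0.2, 1.6]
```

```bash
python3 -m crank '[[0,0,0.001,0,0,0,0.9],[0,0,0.001,0,0,0,0.9]]' | grep -E "eef|contact"
```

```text
eef_pos: [499.0, -349.9, 92.0]
contact_force: [-1.0, 1.8, 9.6]
```

```bash
python3 -m crank '[[0,0,-0.0015,0,0,0,0.9],[0,-0.0124,-0.0018,-0.14,0,0,0.9],[0,-0.0246,-0.0003,-0.28,0,0,0.9],[0,-0.0366,0.0029,-0.42,0,0,0.9],[0,-0.0479,0.0077,-0.56,0,0,0.9]]' 40 | grep -E "eef|contact|rot"
python3 -m crank '[[0,-0.0124,-0.0003,-0.14,0,0,0.9],[0,-0.0246,0.0012,-0.28,0,0,0.9],[0,-0.0366,0.0044,-0.42,0,0,0.9],[0,-0.0423,0.0066,-0.49,0,0,0.9],[0,-0.0423,0.0066,-0.49,0,0,0.9]]'| grep -E "eef|contact|rot|grasp"
python3 -m crank '[[0,0,0,0,0,0,0.76],[0,0,0,0,0,0,0.72],[0,0,0,0,0,0,0.68],[0,0,0,0,0,0,0.68]]' 20| grep -E "eef|contact|rot|grasp"
python3 -m crank '[[0,0,-0.01,0,0,0,0.68],[0,0,-0.02,0,0,0,0.68],[0,0,-0.03,0,0,0,0.68],[0,0,-0.04,0,0,0,0.68],[0,0,-0.055,0,0,0,0.68]]'
python3 blobs.py
```

```text
eef_pos: [516.0, -304.8, 84.6]
tcp_rot: [2.584, -0.007, -0.348]
contact_force: [-0.9, 1.1, -1.6]
eef_pos: [527.2, -272.2, 54.1]
tcp_rot: [2.094, -0.0, -0.344]
contact_force: [2.1, 3.7, 5.7]
grasp_force: 41.5
eef_pos: [525.9, -274.4, 55.8]
tcp_rot: [2.1, -0.003, -0.349]
contact_force: [-0.4, -0.1, -0.1]
grasp_force: 0.2
clock: 31.45
eef_pos: [542.3, -228.5, 83.7]
tcp_rot: [2.099, -0.002, -0.349]
contact_force: [0.4, -0.2, -0.4]
opening: 0.321
grasp_force: 0.0
1527.5 [349. 312.] [42. 40.] [576.  75.  20.]
63.0 [314. 290.] [17.  8.] [615. -19.  20.]
526.0 [288. 199.] [28. 35.] [ 521. -293.   20.]
```

The round lid shows at (521,-293). I'll lift the hand away and verify with both fixed cameras.

```bash
python3 -m crank '[[0,0.02,-0.02,0.12,0,0,0.68],[0,0.06,-0.035,0.26,0,0,0.68],[0,0.1,-0.045,0.4,0,0,0.68],[0,0.14,-0.06,0.54,0,0,0.68],[0,0.18,-0.08,0.68,0,0,0.68]]' | head -3
python3 -m crank '[[-0.04,0.03,0,0.14,0,0,0.68],[-0.08,0.06,0,0.28,0,0,0.68],[-0.12,0.09,0,0.36,0,0,0.68],[-0.16,0.12,0,0.36,0,0,0.68],[-0.16,0.12,0,0.36,0,0,0.68]]'
python3 blobs.py
python3 - <<'E'
from h import *
look("top","t9"); a=cv2.imread("pics/t9.png"); hsv=cv2.cvtColor(a,cv2.COLOR_BGR2HSV); m=cv2.inRange(hsv,(45,90,30),(85,255,255))
for c in cv2.findContours(m,cv2.RETR_EXTERNAL,2)[0]:
    if cv2.contourArea(c)>60: q=cv2.minAreaRect(c); print("top",cv2.contourArea(c),np.round(q[0]),np.round(q[1],1), atz(TOP,q[0],20).round(0))
b=cv2.imread("pics/top0.png").astype(float)*1.6
for n,(x,y) in dict(bowl=(246,151),mug=(330,152),phone=(171,167),spoon=(425,170),jar=(499,319),board=(157,284)).items():
    d=np.abs(np.clip(b,0,255)-a)[y-22:y+22,x-28:x+28]; print(n,d.mean().round(1))
E
```

```text
clock: 32.0
eef_pos: [534.4, -249.1, 281.7]
tcp_rot: [2.785, -0.005, -0.346]
clock: 32.5
eef_pos: [341.2, -301.4, 322.9]
tcp_rot: [3.137, -0.003, -0.353]
contact_force: [0.0, -0.2, -0.1]
opening: 0.32
grasp_force: 0.0
1512.5 [349. 312.] [42. 40.] [575.  75.  20.]
1309.0 [321. 270.] [37. 40.] [570. -57.  20.]
831.5 [288. 201.] [30. 35.] [ 524. -288.   20.]
top 1259.0 [409. 262.] [40.3 40.3] [ 516. -292.   20.]
top 1448.5 [314. 239.] [39.2 39. ] [566. -61.  20.]
top 1449.0 [260. 236.] [39.2 39.1] [571.  73.  20.]
bowl 5.1
mug 5.3
phone 5.1
spoon 5.6
jar 36.3
board 11.6
```

Run:
```python
from h import *
a=cv2.imread("pics/t9.png")[:,:,1]
for x,y in ((409,262),(314,239),(260,236)): print(a[y,x-22:x+23:2])
from rig import sign_off
print(sign_off())
```

```text
[156 124 156 147 160 158 156 156 155 158 155 153 153 156 155 156 150 153
 148 148 148 152 164]
[174 168 158 160 155 158 153 158 160 156 153 161 155 156 155 158 160 160
 160 160 156 160 180]
[168 168 148 155 129 152 152 153 153 150 153 156 155 156 153 150 153 150
 150 155 158  81 176]
the job is handed in; nothing more can be done
None
```

The job is handed in at about 33 s of the 72 s allowed: both square lids lie flat, rim down, side by side in the oblong tin and the round lid lies rim down in the round tin; the hand-in printed no verdict, and in the last top picture the bowl, mug, phone and spoon looked unmoved while the arm and changed shadows kept me from comparing the jar and board.

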